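Dock the full wash bottle

ROBOT

A 6-joint arm with a two-finger parallel gripper is mounted at the origin on a cart in front of the work surface, level with it; the furniture and walls round the work are solid. World frame = base frame: x ahead of the robot, y to its left, z up, the work surface at z = 0. Lengths are in m, angles in rad, forces in N, time in s.
With the tool pointing down it reaches from about 0.275 to 0.975 m from the base axis. Payload 8.4 kg.
Tool frame: the origin (TCP) lies midway between the tips of the shut fingers; the grasp point (between the pads) lies 19 mm behind it; y points along the fingers, z is the direction in which the jaws open and shut, and the axes are right-handed (so a half turn about y gives the same grasp; the last joint's range is limited). The gripper opens to 92 mm and grips with 3 to 60 N. Pads are 20 mm wide; open, the fingers measure 128 mm over their backs; the gripper's body (75 mm by 189 mm) begins 69 mm behind the grasp point.
Start: joints at [1.118, 0.353, 1.633, -0, 1.155, -0.002], TCP at [0.272, 0.563, 0.19] pointing down, gripper open.
Joint ranges: [-2.63, 2.63], [-0.92, 2.1], [0.06, 2.66], [-1.3, 4.44], [0, 2.69], [-3.02, 3.02]. Speed limits (rad/s): [2.22, 2.22, 2.79, 3.14, 3.14, 3.14].

INTERFACE

Orientations are given as a 3x3 rotation matrix whose columns are the frame's x, y, z axes.
In Python, from rig import arm gives the robot as it stands. The module is installed in compiled form; this text tells all that it offers.
- The arm moves only by the tool jog_arm, never from a script. Its argument "moves" is a list of rows, each a list of 6 numbers: the shift along the tool's x, y, z in m, then the turn, a rotation vector about the tool's x, y, z in units of 5 degrees (1.0 is 5 degrees). In form: [[dx, dy, dz, rx, ry, rz], ...]. A call has 1 to 8 rows; each row shifts and turns the commanded pose from where the row before left it, along the tool's axes as they then stand; what a row does not reach is not made up. A row lasts 1/10 s, in which the tool goes at most 50 mm and 8.59 degrees, less where a joint would pass 70% of its speed; a pose out of reach is approached as far as the arm can. A call with a gripper value outside its range is refused whole. "jaw" is the finger opening in m, from 0 to 0.0919, set as the call begins (left out, the last holds). The fingers move at their own pace and stop on an object; "grip_force" is the grip in N (left out, the last holds). Time passes only in rows, so rows that do not move let the fingers close. It gives the time, the measured TCP pose, the force and the opening at its end, in the units of the state.
- arm.get_state(): the state, without advancing time (a new reading comes with each control period).
- arm.grab_frame(name): name is "side" or "top" or "wrist"; returns a dict with "img" (400x640x3 uint8, blue, green, red), "range_z" (400x640 float32, m along the optical axis (not along the pixel's ray), 0 where there is no reading), "K" (3x3 intrinsics, pixels), "rvec" (rotation vector, rad) and "tvec" (3), from world to camera coordinates, as OpenCV has them. Camera axes: x right, y down, z forward; pixel columns grow to the right and rows downward; lengths in m; the calibration is good to about 2 mm. A picture is of the moment at which its call begins.
- arm.job_done(): hands the job in, once; it reports no verdict.
The state is a dict: "clock": time; "joint_positions": joint angles; "qd": joint speeds; "joint_torque": joint torques, N m; "position": TCP position; "eef_rot": TCP orientation; "force": force on the tool from outside, world axes, zero at the start; "wrist_torque": the same for the moment, N m; "opening": opening from 0.0 (shut) to 1.0 (fully open).
Only numpy, scipy, OpenCV 4.12 (cv2) and the standard library are available. Lean on these libraries where they do the work, as an engineer would, in place of code of your own. Each camera call takes 0.05 s, during which the arm holds its last target.

TASK

Slide the full wash bottle across the bench into the docking bay, pushing it low down with the fingertips so that it stays upright and on the bench all the way. Press it home against the bay's stop with a steady push of about 12 N (never over 22 N) for a second, then let go and leave it standing upright against the stop. Do not disturb the beaker, the cream lens case or the red specimen mount beside the bay.

Things in the scene. Friction and masses are not known exactly. Their poses are not given: they have to be found in the camera images.
- wash_bottle: White squeeze bottle, red cap, bent spout; full, 0.3 to 0.5 kg. 212 mm tall; round upright body 66 mm in diameter to 110 mm height, cap 35 mm wide at 142-162 mm. Origin on the underside; the round body's axis is at local (+22, 0) mm. Spout points to local -x (77 mm from the axis, 165 mm up), at the start roughly away from the robot. Tips if pushed above about 30 mm; drags with 2 to 6 N.
- bottle_foot (a point): The point on the bottle's underside at the axis of its round body (66 mm in diameter). z = 0 when it stands on the bench.
- bay: Fixed docking bay: two aluminium rails 20 mm high, 10 mm thick, no floor between (the bottle slides on the bench). Origin on the bench midway between them, at the nominal place of the docked bottle's axis. Local +x points inwards to the stop. 82 mm between the rails from x = -20 mm inwards; flared from there out to a 120 mm wide mouth at x = -58 mm.
- stop_post: Fixed grey block 50 mm wide, 62 mm high at the bay's inner end; origin and axes as the bay's; front at x = 85 mm. Carries a rigid black stop pad (40 mm disc, centre 28 mm high) screwed to an unmeasured depth that varies: feel for it. The docked bottle's axis is then at bay x = -8 to +8 mm. A brass plunger stands 4 mm out of the pad and yields at 0.6 to 1 N.
- beaker: Loose empty glass beaker, 55 mm in diameter, 71 mm tall, standing beside the bay on its left (+y of the bay). Origin at the centre of its underside. Do not disturb.
- lens_case: Loose cream lens case with a black screw cap, 39 mm in diameter, 50 mm tall, standing beside the bay on its right (-y of the bay). Origin at the centre of its underside. Do not disturb.
- mount: Loose red specimen mount, a puck 30 mm in diameter and 22 mm tall, on the left of the bay, behind the beaker. Origin at the centre of its underside. Do not disturb.
Mind the look-alikes: they are no part of the job. Of the things that look like the wash_bottle, the middle-sized one is meant.

How it is judged:
On the way, in this order (a step that is already met when the one before it is completed fails the run):
1. the bottle stands in the mouth between the rails (x of bottle_foot in the frame of bay above -0.05 m and y of bottle_foot in the frame of bay between -0.03 and 0.03 m), for 0.1 s.
2. the bottle is pushed with more than 8 N by the fingers while it bears on the stop pad, for 0.3 s (contact force between wash_bottle and stop_post above 2 N and contact force between the fingers and wash_bottle above 8 N and angle between wash_bottle's own z axis and vertical below 0.1 rad), for 0.3 s.
At the end, for the whole second after the job is handed in: The bottle stands upright (within 0.06 rad) and at rest on the bench between the rails, within 15 mm of the bay's centre line, its axis 13 mm or less from the bay's origin along x, and still touches the stop (its sprung plunger presses on the bottle with more than 0.2 N) (x of bottle_foot in the frame of bay between -0.013 and 0.013 m and y of bottle_foot in the frame of bay between -0.015 and 0.015 m and contact force between wash_bottle and stop_post above 0.2 N and angle between wash_bottle's own z axis and vertical below 0.06 rad and height (world z) of bottle_foot below 0.004 m and linear speed of wash_bottle below 0.01 m/s).
It fails at once if the bottle is tipped by more than 0.2 rad (angle between wash_bottle's own z axis and vertical above 0.2 rad).
It fails at once if the bottle is lifted off the bench (its foot more than 10 mm up) (height (world z) of bottle_foot above 0.01 m).
It fails at once if the robot pushes the bottle with more than 22 N (contact force between any of the arm, the fingers and wash_bottle above 22 N).
It fails at once if the bottle is pressed against the stop with more than 22 N (contact force between wash_bottle and stop_post above 22 N).
It fails at once if the beaker, lens case or specimen mount is moved by more than 15 mm or tipped (distance of any of beaker, lens_case, mount from where it was at the start of the episode above 0.015 m or angle between any of beaker, lens_case, mount's own z axis and vertical above 0.3 rad).
It also fails if it takes over 64 s, if anything falls off the work surface, if the arm or the gripper's body presses on something with over 40 N, if the wrist force passes 120 N, or if a joint passes its speed limit or range.

## Working session

There is one attempt and no reset: what is moved stays moved. The work goes in short steps, Python scripts to look and compute and a tool call to move; the robot and the scene stay as the last step left them, time stands still between calls to the robot, and variables do not carry over. Pictures are saved under pics/ and viewed, and the job is handed in when it is done.

Besides the shell and the picture viewer there is one more tool, called as name(argument=value, ...) on one line, values as JSON. jog_arm: Moves the arm, as the interface text tells. Its arguments: {"type":"object","properties":{"moves":{"type":"array","items":{"type":"array","items":{"type":"number"}}},"jaw":{"type":"number"},"grip_force":{"type":"number"}},"required":["moves"]}

```bash
mkdir -p pics; cat > h.py <<'E'
import numpy as np, cv2
from rig import arm
def save(n):
    f=arm.grab_frame(n); return f
def world(f,u,v,z=None):
    K=f["K"];R=cv2.Rodrigues(np.array(f["rvec"],float))[0];t=np.array(f["tvec"],float).ravel()
    d=f["range_z"]
    ray=np.linalg.inv(K)@np.array([u,v,1.])
    if z is None: return R.T@(ray*d[int(v),int(u)]-t)
    o=-R.T@t; r=R.T@ray
    return o+r*(z-o[2])/r[2]
def cloud(f):
    K=f["K"];R=cv2.Rodrigues(np.array(f["rvec"],float))[0];t=np.array(f["tvec"],float).ravel()
    v,u=np.mgrid[0:400,0:640]; d=f["range_z"].astype(float)
    P=np.linalg.inv(K)@np.stack([u.ravel(),v.ravel(),np.ones(u.size)])*d.ravel()
    W=(R.T@(P-t[:,None])).T.reshape(400,640,3); W[d<=0]=np.nan
    return W
E
python3 - <<'E'
from h import *
for n in ("top","side"):
    f=arm.grab_frame(n); cv2.imwrite(f"pics/{n}0.png",f["img"]); np.save(f"{n}0.npy",f,allow_pickle=True)
s=arm.get_state(); print({k:np.round(v,3).tolist() for k,v in s.items()})
E
```

```text
{'clock': 0.1, 'joint_positions': [1.118, 0.354, 1.634, 0.0, 1.155, -0.002], 'qd': [0.001, 0.0, -0.001, 0.002, -0.002, -0.001], 'joint_torque': [-0.001, -59.491, -33.494, 0.07, 0.018, -0.0], 'position': [0.272, 0.562, 0.189], 'eef_rot': [[0.9, -0.001, 0.436], [-0.436, -0.001, 0.9], [-0.0, -1.0, -0.001]], 'force': [0.435, -0.08, 0.435], 'wrist_torque': [0.011, 0.026, -0.063], 'opening': 0.999}
```

View pics/top0.png

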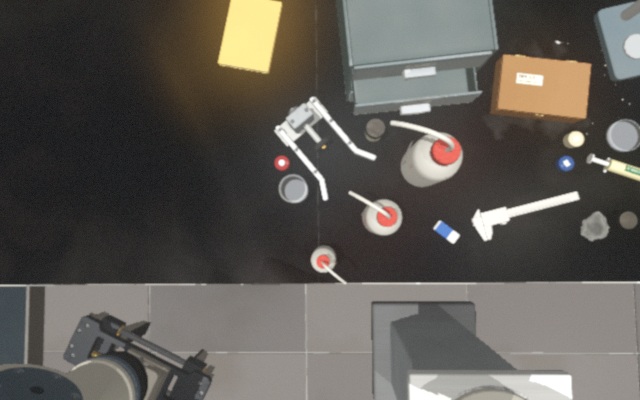

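View pics/side0.png

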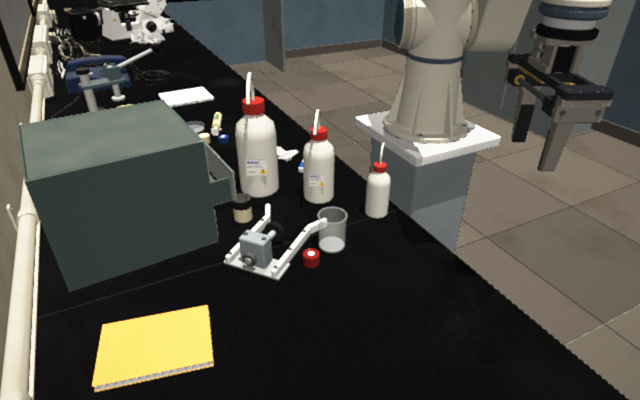

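The bottle look-alikes in the top view are large (432,160), middle (383,217) and small (323,260). By the description the middle one is meant. I'll check its height and measure the rest.

```bash
cat > m.py <<'E'
from h import *
from scipy import optimize
f=np.load("top0.npy",allow_pickle=True).item(); W=cloud(f)
g=np.load("side0.npy",allow_pickle=True).item(); V=cloud(g)
cv2.imwrite("pics/crop.png",cv2.resize(f["img"][90:300,230:480],None,fx=3,fy=2.8,interpolation=cv2.INTER_CUBIC))
cv2.imwrite("pics/crop2.png",cv2.resize(g["img"][90:290,200:400],None,fx=3,fy=3,interpolation=cv2.INTER_CUBIC))
print(np.round(cv2.Rodrigues(f["rvec"])[0],2).tolist(), f["tvec"], f["K"][0,0])
def circ(P):
    r=optimize.least_squares(lambda p:np.hypot(P[:,0]-p[0],P[:,1]-p[1])-p[2],[*P[:,:2].mean(0),.03],loss='soft_l1',f_scale=.002); return np.round(r.x,4)
for n,(u,v) in dict(big=(445,150),mid=(387,216),small=(323,261),beaker=(293,188),mount=(282,163),lens=(375,129),stop=(298,118),rA=(325,192),rB=(370,156)).items():
    print(n,np.round(world(f,u,v),4))
# side bottle
A=np.concatenate([W.reshape(-1,3),V.reshape(-1,3)]); A=A[~np.isnan(A[:,0])]
np.save("A.npy",A)
# map of heights
E
python3 m.py
```

```text
[[-0.01, -1.0, -0.04], [-1.0, 0.01, -0.06], [0.06, 0.04, -1.0]] [0.3466099  0.50731706 0.8614718 ] 435.33816204212894
big [0.5675 0.1276 0.2141]
mid [0.4644 0.2188 0.1983]
small [0.3858 0.3249 0.1181]
beaker [0.5267 0.389  0.0025]
mount [0.5767 0.4093 0.0228]
lens [0.6376 0.2213 0.0506]
stop [0.6602 0.3726 0.0611]
rA [0.5162 0.322  0.0224]
rB [0.5883 0.2297 0.0222]
```

View pics/crop.png

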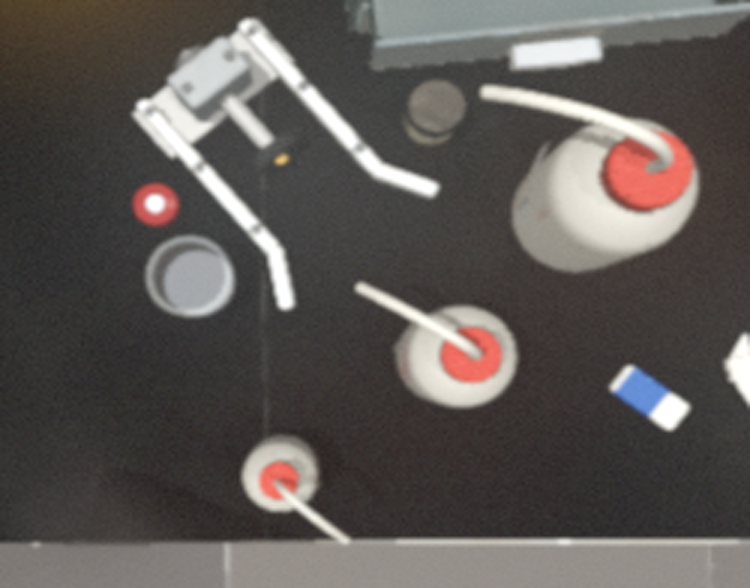

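View pics/crop2.png

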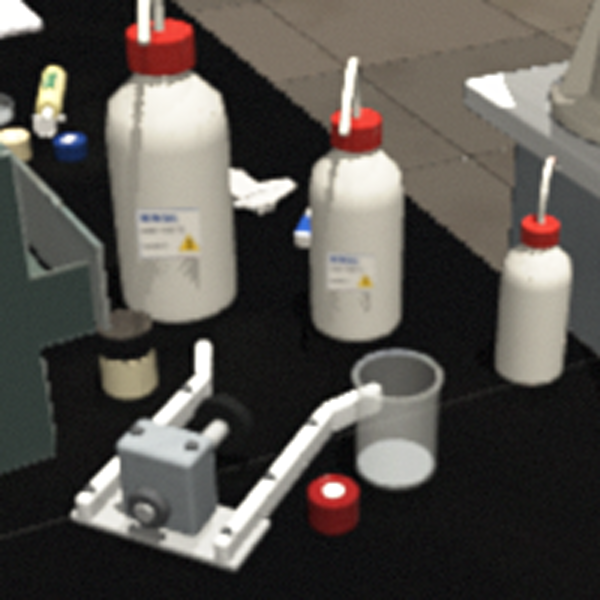

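The crop shows the middle bottle at crop (460,355), which is top (383,217). It has a red cap and its spout points up-left toward the bay. The mouth lies between the rail tips at crop (287,303) and (433,187). Now fit the geometry.

```bash
cat > m2.py <<'E'
from h import *
from m import circ
f=np.load("top0.npy",allow_pickle=True).item(); W=cloud(f)
g=np.load("side0.npy",allow_pickle=True).item(); V=cloud(g)
A=np.load("A.npy")
def near(P,c,r,z0,z1):
    P=P.reshape(-1,3); return P[(np.hypot(P[:,0]-c[0],P[:,1]-c[1])<r)&(P[:,2]>z0)&(P[:,2]<z1)]
for nm,P in(("top",W),("side",V)):
    for c,n,z0,z1 in (((.464,.225),"body",.03,.10),((.464,.225),"cap",.14,.165),):
        q=near(P,c,.06,z0,z1); print(nm,n,len(q), circ(q) if len(q)>10 else "")
    q=near(P,(.464,.225),.1,.0,.4); print("zmax",q[:,2].max(), circ(near(P,(.527,.389),.045,.02,.08)),circ(near(P,(.6376,.2213),.03,.01,.045)),circ(near(P,(.577,.409),.025,.005,.018)))
# rails: project crop keypoints at z=.02
kp=dict(Ai=(148,108),Ab=(277,248),At=(287,303),Bi=(250,28),Bb=(375,165),Bt=(433,187))
for k,(x,y) in kp.items(): print(k,np.round(world(f,230+x/3,90+y/2.8,.02),4))
# bright white pixels at z .012-.028
img=f["img"].astype(int); m=(img.min(2)>170)&(W[...,2]>.010)&(W[...,2]<.03)&(np.hypot(W[...,0]-.6,W[...,1]-.33)<.15)
v,u=np.nonzero(m); Q=np.array([world(f,a,b,.02) for a,b in zip(u,v)])
np.save("rails.npy",Q); print(len(Q))
E
python3 m2.py | tail -n +11
```

```text
top body 67 [0.4646 0.2146 0.0334]
top cap 280 [0.4644 0.2155 0.0127]
zmax 0.21515423927274382 [0.5213 0.3832 0.0251] [0.6415 0.2211 0.0191] [0.5782 0.411  0.0148]
side body 892 [0.4677 0.2177 0.0321]
side cap 202 [0.4683 0.2189 0.0141]
zmax 0.2110026955347181 [0.5247 0.386  0.0248] [0.6438 0.2226 0.0185] [0.5811 0.4129 0.0147]
Ai [0.6487 0.4148 0.02  ]
Ab [0.5438 0.3271 0.02  ]
At [0.5036 0.3208 0.02  ]
Bi [0.707 0.344 0.02 ]
Bb [0.6037 0.2597 0.02  ]
Bt [0.5869 0.2207 0.02  ]
941
```

```bash
cat > m3.py <<'E'
from h import *
from scipy.optimize import least_squares
Q=np.load("rails.npy")[:,:2]
def seg(P,a,b):
    a,b=np.array(a),np.array(b); t=np.clip(((P-a)@(b-a))/((b-a)@(b-a)),0,1)[:,None]; return np.hypot(*(P-a-t*(b-a)).T)
def res(p,Q=Q):
    c,s=np.cos(p[2]),np.sin(p[2]); P=(Q-p[:2])@np.array([[c,-s],[s,c]])
    d=np.min([seg(P,(-20e-3,k*.046),(.115,k*.046)) for k in(1,-1)]+[seg(P,(-20e-3,k*.046),(-.058,k*.065)) for k in(1,-1)],0)
    return np.maximum(d-.004,0)*1+.2*d
r=least_squares(res,[.59,.31,.7],loss='soft_l1',f_scale=.003)
x,y,a=r.x; print(r.x,np.degrees(a),np.abs(res(r.x)).mean())
T=np.array([[np.cos(a),np.sin(a)],[-np.sin(a),np.cos(a)]])
for n,p in dict(bt=(.4645,.215),bs=(.468,.218),beaker=(.5213,.3832),lens=(.6415,.2211),mount=(.578,.411),stop=(.66,.3726)).items(): print(n,np.round(T@(np.array(p)-r.x[:2]),4))
for p in((.5036,.3208),(.5869,.2207),(.5438,.3271),(.6037,.2597)): print(np.round(T@(np.array(p)-r.x[:2]),4))
E
python3 m3.py
```

```text
[0.58904132 0.30903023 0.68811871] 39.426297622868674 0.0027067537883206836
bt [-0.1559  0.0065]
bs [-0.1513  0.0066]
beaker [-0.0052  0.1003]
lens [-0.0153 -0.1012]
mount [0.0562 0.0858]
stop [0.0952 0.004 ]
[-0.0585  0.0634]
[-0.0578 -0.0669]
[-0.0235  0.0427]
[-0.02   -0.0474]
```

```bash
cat > m4.py <<'E'
from h import *
from m import circ
from m2 import near
f=np.load("top0.npy",allow_pickle=True).item(); W=cloud(f)
g=np.load("side0.npy",allow_pickle=True).item(); V=cloud(g)
a=np.radians(39.4);T=np.array([[np.cos(a),np.sin(a)],[-np.sin(a),np.cos(a)]]);o=np.array([.590,.308])
for nm,P in(("top",W),("side",V)):
    for c,n,r,z0,z1 in (((.565,.14),"big",.075,.03,.14),((.565,.14),"bigcap",.06,.19,.225),((.386,.325),"small",.04,.03,.07),((.386,.325),"smallcap",.04,.09,.11)):
        q=near(P,c,r,z0,z1)
        if len(q)>10:
            x=circ(q); print("@",nm,n,len(q),x,np.round(T@(x[:2]-o),4))
q=near(W,(.5675,.14),.12,.19,.4); print("@ big spout", q[q[:,0].argmax()],q[:,2].max())
q=near(V,(.386,.325),.12,.09,.25); print("@ sm", q[:,2].max(),q.min(0),q.max(0))
# stop front in top view
q=near(W,(.655,.37),.03,.055,.07); print("@stop",len(q),np.round(T@(q[:,:2].mean(0)-o),4))
E
python3 m4.py | grep @
```

```text
@ top big 529 [0.5694 0.1239 0.0438] [-0.1328 -0.1292]
@ top bigcap 604 [0.5676 0.1254 0.0169] [-0.1332 -0.1269]
@ top small 30 [0.3833 0.327  0.0248] [-0.1477  0.1459]
@ top smallcap 158 [0.3842 0.3268 0.0158] [-0.1471  0.1452]
@ side big 1829 [0.5718 0.1271 0.042 ] [-0.1289 -0.1282]
@ side bigcap 313 [0.5736 0.1312 0.017 ] [-0.1249 -0.1262]
@ side small 383 [0.3878 0.3282 0.0231] [-0.1434  0.144 ]
@ side smallcap 150 [0.3872 0.3273 0.0132] [-0.1445  0.1436]
@ big spout [0.60912648 0.215101   0.24199751] 0.2766429334402818
@ sm 0.16165533550432049 [0.35309751 0.21968761 0.09006078] [0.47820577 0.34676925 0.16165534]
@stop 361 [0.0968 0.0023]
```

Bay pose: origin about (0.590, 0.308), heading 39.4°. The bottle axis is at bay (-155, +8) mm. The big bottle's near edge is at y=-85 and the small one's at y=+121, so the corridor is about 206 mm for the 189 mm gripper body. I'll push with the right-hand finger's front face, tool centre about 14 mm left of the bottle axis and tilted back 30°. First I raise the tool and turn it.

jog_arm(moves=[[0, -0.04, 0, 0, -1.63, 0], [0, -0.04, 0, 0, -1.63, 0], [0, -0.03, 0, 0, -1.63, 0], [0, 0, 0, 0, -1.63, 0], [0, 0, 0, 0, -1.63, 0], [0, 0, 0, 0, -1.63, 0], [0, 0, 0, 0, -1.63, 0], [0, 0, 0, 0, -1.63, 0]], jaw=0.011, grip_force=30)

```text
clock: 0.9
position: [0.2722, 0.5623, 0.2995]
eef_rot: [[0.769, -0.0, -0.639], [0.639, -0.001, 0.769], [-0.001, -1.0, -0.0]]
force: [0.2, 0.0, -0.7]
opening: 0.328
```

```bash
cat >> h.py <<'E'
O=np.array([.590,.308]);AZ=np.radians(39.4);D=np.array([np.cos(AZ),np.sin(AZ)]);N=np.array([-D[1],D[0]])
def b2w(x,y,z): return np.array([*(O+x*D+y*N),z])
def w2b(p): p=np.array(p); return np.array([(p[:2]-O)@D,(p[:2]-O)@N,*p[2:]])
def plan(x,y,z,tilt=None,yaw=0):
    s=arm.get_state(); R=np.array(s["eef_rot"]); d=b2w(x,y,z)-s["position"]
    print("bay now",np.round(w2b(s["position"])*1e3,1),"tool shift",np.round(R.T@d*1e3,1))
    if tilt is not None:
        t=np.radians(tilt);a=AZ+np.radians(yaw);d=np.array([np.cos(a),np.sin(a),0]);u=np.array([0,0,1.])
        X=d*np.cos(t)+u*np.sin(t);Y=d*np.sin(t)-u*np.cos(t);G=np.stack([X,Y,np.cross(X,Y)],1)
        print("rot units",np.round(np.degrees(cv2.Rodrigues(R.T@G)[0].ravel())/5,2))
    print("force",np.round(s["force"],2),"clk",s["clock"])
E
python3 -c "
from h import *
plan(-.225,.022,.3,0)
plan(-.225,.022,.3,30)"
```

```text
bay now [-84.2 398.3 299.5] tool shift [-1.429e+02 -2.000e-01 -3.755e+02]
rot units [ 0.    0.06 -0.01]
force [ 0.2   0.05 -0.71] clk 0.9
bay now [-84.2 398.3 299.5] tool shift [-1.429e+02 -2.000e-01 -3.755e+02]
rot units [-0.01  0.06 -6.01]
force [ 0.2   0.05 -0.71] clk 0.9
```

jog_arm(moves=[[-0.016, 0, -0.045, 0, 0, 0], [-0.016, 0, -0.045, 0, 0, 0], [-0.016, 0, -0.045, 0, 0, 0], [-0.016, 0, -0.045, 0, 0, 0], [-0.016, 0, -0.045, 0, 0, 0], [-0.016, 0, -0.045, 0, 0, 0], [-0.016, 0, -0.045, 0, 0, 0], [-0.016, 0, -0.045, 0, 0.06, 0]])

```text
clock: 1.7
position: [0.4017, 0.2012, 0.2999]
eef_rot: [[0.776, 0.0, -0.631], [0.631, -0.0, 0.776], [-0.0, -1.0, -0.0]]
force: [0.2, 0.6, -0.2]
opening: 0.12
```

jog_arm(moves=[[-0.015, 0, -0.015, 0, 0, -1.5], [0, 0, 0, 0, 0, -1.5], [0, 0, 0, 0, 0, -1.5], [0, 0, 0, 0, 0, -1.5], [0, 0, 0, 0, 0, 0]])

```text
clock: 2.2
position: [0.3961, 0.1801, 0.2972]
eef_rot: [[0.674, 0.388, -0.629], [0.544, 0.315, 0.778], [0.499, -0.866, 0.001]]
force: [-1.1, -0.4, -0.2]
opening: 0.119
```

```bash
python3 -c "
from h import *
plan(-.225,.022,.1,30)
for n in ('wrist','top'):
    f=arm.grab_frame(n); cv2.imwrite(f'pics/{n}1.png',f['img'])
"
```

```text
bay now [-231.    24.3  297.2] tool shift [-93.3 173.9  -2.5]
rot units [ 0.03 -0.09 -0.01]
force [-1.06 -0.38 -0.23] clk 2.2
```

View pics/wrist1.png

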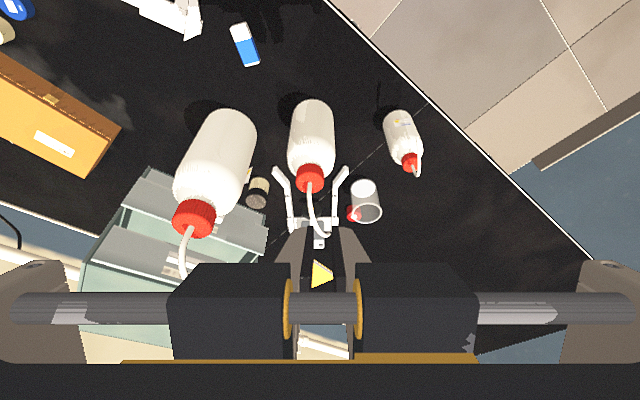

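View pics/top1.png

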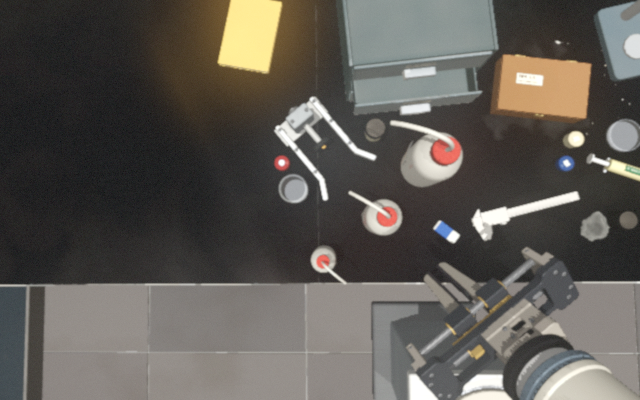

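The wrist and top views (gripper at top (480,310), tips near (440,265)) show the tool behind the middle bottle, with the corridor clear. Now descend.

jog_arm(moves=[[-0.0205, 0.039, -0.0005, 0, -0.09, 0], [-0.0205, 0.039, -0.0005, 0, 0, 0], [-0.0205, 0.039, -0.0005, 0, 0, 0], [-0.0205, 0.039, -0.0005, 0, 0, 0], [-0.0205, 0.038, -0.0005, 0, 0, 0], [-0.0205, 0.037, 0, 0, 0, 0], [0, 0, 0, 0, 0, 0], [0, 0, 0, 0, 0, 0]])

```text
clock: 3.1
position: [0.4093, 0.1954, 0.0761]
eef_rot: [[0.671, 0.372, -0.641], [0.562, 0.309, 0.768], [0.483, -0.875, -0.002]]
force: [0.3, 0.1, 1.0]
opening: 0.118
```

```bash
python3 -c "
from h import *
plan(-.22,.022,.014,30)
for n in ('side','top','wrist'):
    f=arm.grab_frame(n); i=f['img']
    if n=='side': i=cv2.resize(i[60:300,200:500],None,fx=2.5,fy=2.5)
    if n=='top': i=cv2.resize(i[90:330,240:540],None,fx=2.5,fy=2.5)
    cv2.imwrite(f'pics/{n}2.png',i)
"
```

```text
bay now [-211.1   27.7   76.1] tool shift [-37.9  50.1  -5.5]
rot units [-0.03  0.09 -0.22]
force [0.26 0.14 1.  ] clk 3.1
```

View pics/side2.png

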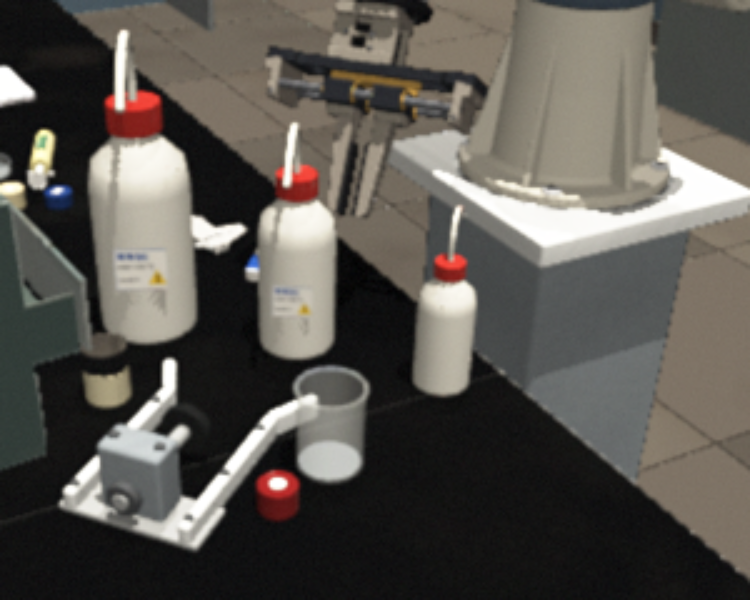

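View pics/top2.png

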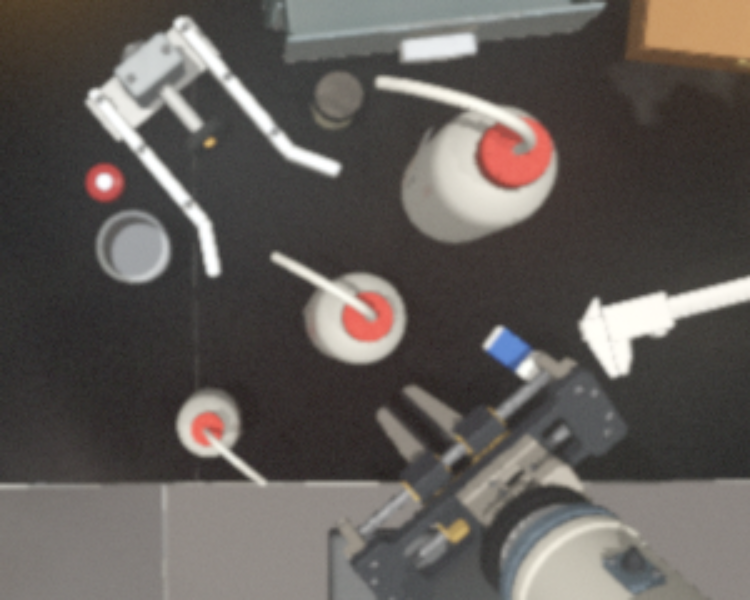

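View pics/wrist2.png

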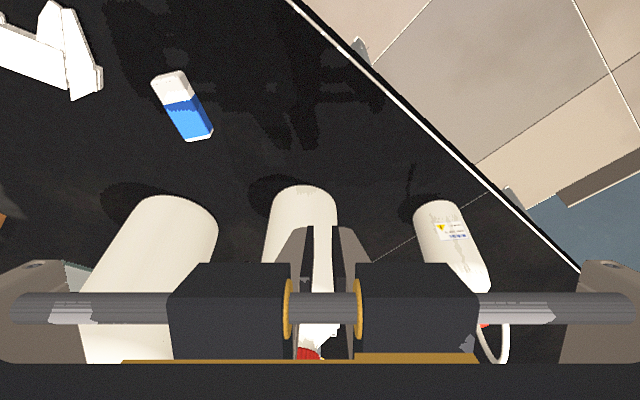

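The fingertips taper to only about 7 mm, so a single-face push would be touchy. Instead I'll cradle the bottle with both tips at about 26 mm opening, and roll the tool about 10° so the wide body leans left, clear of the big bottle.

```bash
cat >> h.py <<'E'
def plan2(x,y,z,tilt=30,roll=-10,yaw=0):
    s=arm.get_state(); R=np.array(s["eef_rot"])
    t=np.radians(tilt);a=AZ+np.radians(yaw);d=np.array([np.cos(a),np.sin(a),0]);u=np.array([0,0,1.])
    X=d*np.cos(t)+u*np.sin(t);Y=d*np.sin(t)-u*np.cos(t);G=np.stack([X,Y,np.cross(X,Y)],1)
    G=cv2.Rodrigues(d*np.radians(roll))[0]@G
    v=b2w(x,y,z)-s["position"]
    print("bay now",np.round(w2b(s["position"])*1e3,1),"tool shift",np.round(R.T@v*1e3,1),"rot",np.round(np.degrees(cv2.Rodrigues(R.T@G)[0].ravel())/5,2),"F bay",np.round(w2b(np.r_[s["force"][:2]+O,s["force"][2]]),2),"clk",s["clock"],"op",round(s["opening"]*91.9,1))
    return G
E
python3 -c "
from h import *
plan2(-.222,.008,.06)
G=plan2(-.222,.008,.06)
print('in target frame: +1 bay x',np.round(G.T@np.r_[D,0],3),'y',np.round(G.T@np.r_[N,0],3),'z',np.round(G.T@[0,0,1],3))"
```

```text
bay now [-211.3   26.7   77.7] tool shift [-18.   10.3 -18.6] rot [-1.73 -0.92 -0.17] F bay [-0.25  0.47  0.34] clk 3.25 op 10.9
bay now [-211.3   26.7   77.7] tool shift [-18.   10.3 -18.6] rot [-1.73 -0.92 -0.17] F bay [-0.25  0.47  0.34] clk 3.25 op 10.9
in target frame: +1 bay x [ 0.866  0.5   -0.   ] y [ 0.087 -0.15   0.985] z [ 0.492 -0.853 -0.174]
```

jog_arm(moves=[[-0.009, 0.005, -0.009, -0.87, -0.46, -0.09], [-0.009, 0.005, -0.0095, -0.86, -0.46, -0.08], [0, 0, 0, 0, 0, 0], [0, 0, 0, 0, 0, 0]], jaw=0.026)

```text
clock: 3.65
position: [0.4142, 0.1727, 0.0736]
eef_rot: [[0.624, 0.469, -0.625], [0.618, 0.195, 0.762], [0.479, -0.861, -0.169]]
force: [-0.4, 0.4, -0.2]
opening: 0.283
```

```bash
python3 -c "
from h import *
plan2(-.222,.008,.013)"
```

```text
bay now [-221.7    7.1   73.6] tool shift [-29.2  51.9  11.1] rot [-0.05 -0.04 -0.18] F bay [-0.03  0.57 -0.19] clk 3.65 op 26.0
```

jog_arm(moves=[[-0.01, 0.017, 0.004, -0.05, -0.04, -0.18], [-0.01, 0.017, 0.004, 0, 0, 0], [-0.007, 0.014, 0.003, 0, 0, 0], [0, 0, 0, 0, 0, 0], [0, 0, 0, 0, 0, 0]])

```text
clock: 4.15
position: [0.414, 0.174, 0.055]
eef_rot: [[0.639, 0.438, -0.633], [0.626, 0.183, 0.758], [0.447, -0.88, -0.157]]
force: [-0.1, 0.4, -0.0]
opening: 0.283
```

```bash
python3 -c "
from h import *
plan2(-.222,.008,.013)
f=arm.grab_frame('side'); cv2.imwrite('pics/side3.png',cv2.resize(f['img'][100:240,280:460],None,fx=4,fy=4))
f=arm.grab_frame('top'); cv2.imwrite('pics/top3.png',cv2.resize(f['img'][90:330,240:540],None,fx=2.5,fy=2.5))
"
```

```text
bay now [-221.1    8.2   55. ] tool shift [-19.6  36.5   6.4] rot [-0.21 -0.01 -0.6 ] F bay [ 0.18  0.38 -0.01] clk 4.15 op 26.0
```

View pics/side3.png

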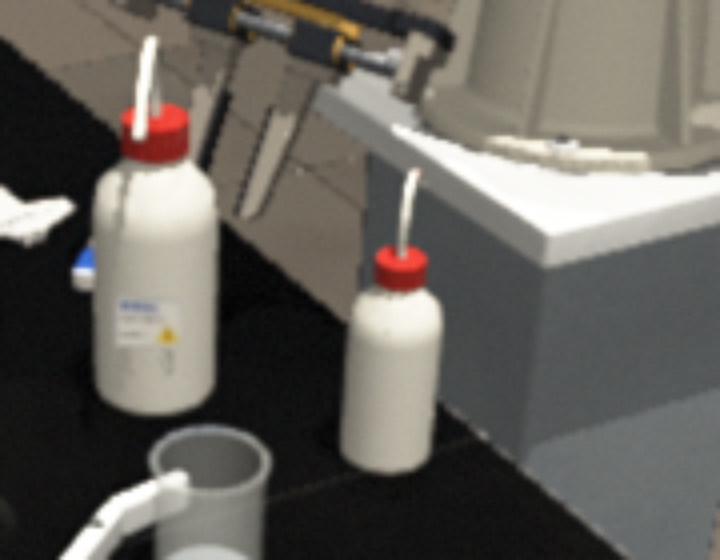

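View pics/top3.png

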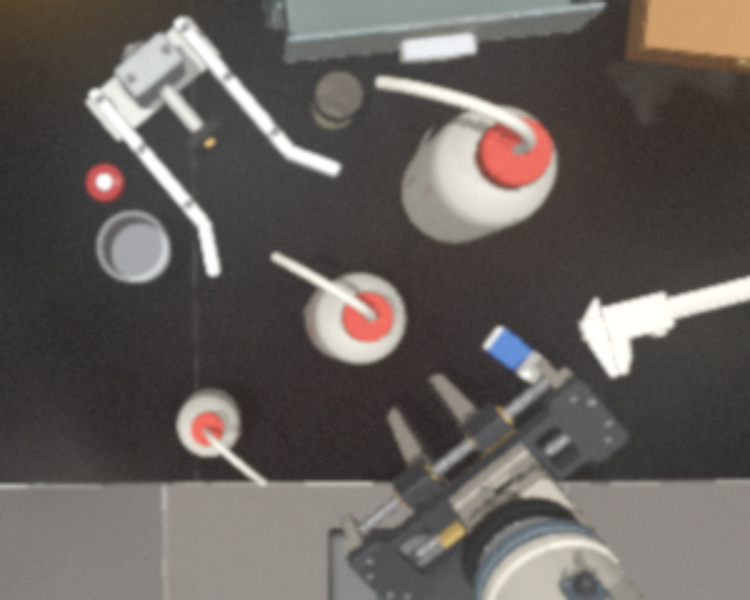

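```bash
python3 -c "
from h import *
s=arm.get_state(); print(np.round(s['joint_positions'],3), np.round(s['force'],2))"
```

```text
[ 3.940e-01  1.470e-01  2.499e+00  1.106e+00  1.000e-03 -3.016e+00] [ 0.01 -0.35 -0.45]
```

Joint 5 sits at its limit (0, with joint 6 at -3.02), because so close to the base the 30° tilt lines the tool up with the forearm. I'll use less tilt here and add it further out. First, gather kinematic data.

```bash
python3 -c "
from h import *
plan2(-.222,.008,.055,tilt=15)"
```

```text
bay now [-221.2    8.3   55.2] tool shift [-0.9 -0.1 -0.2] rot [-0.21  0.01  2.41] F bay [-0.22 -0.27 -0.45] clk 4.25 op 26.1
```

jog_arm(moves=[[0, 0, 0, -0.05, 0, 0.6], [0, 0, 0, -0.05, 0, 0.6], [0, 0, 0, -0.05, 0, 0.6], [0, 0, 0, -0.06, 0, 0.6], [0, 0, 0, 0, 0, 0], [0, 0, 0, 0, 0, 0]])

```text
clock: 4.85
position: [0.4114, 0.1503, 0.0007]
eef_rot: [[0.684, 0.35, -0.641], [0.643, 0.127, 0.755], [0.346, -0.928, -0.138]]
force: [-0.3, -0.6, 0.6]
opening: 0.282
```

```bash
python3 -c "
from h import *
s=arm.get_state(); print(np.round(s['joint_positions'],4),s['position'])
G=plan2(-.215,.008,.013,tilt=20)
R=np.array(s['eef_rot']);print(np.round(R,3))"
```

```text
[ 3.4610e-01  2.9490e-01  2.4647e+00  8.1190e-01  1.1000e-03 -2.7646e+00] [0.41140407 0.15027115 0.00066669]
bay now [-238.1   -8.5    0.7] tool shift [26.9 -5.4 14.3] rot [-0.45  0.02  0.11] F bay [-0.62 -0.3   0.63] clk 4.85 op 25.9
[[ 0.684  0.35  -0.641]
 [ 0.643  0.127  0.755]
 [ 0.346 -0.928 -0.138]]
```

```bash
cat > kin.py <<'E'
import numpy as np
from scipy.optimize import least_squares
dat=[(.353,1.633,1.155,np.hypot(.272,.563),.19),(.147,2.499,.001,np.hypot(.414,.174),.055),(.2949,2.4647,.0011,np.hypot(.4114,.15027),.00067)]
def fk(p,a,b,c):
    r0,h,L1,L2,L3=p
    return r0+L1*np.sin(a)+L2*np.sin(a+b)+L3*np.sin(a+b+c), h+L1*np.cos(a)+L2*np.cos(a+b)+L3*np.cos(a+b+c)
f=lambda p:np.concatenate([np.subtract(fk(p,*d[:3]),d[3:]) for d in dat])
r=least_squares(lambda p:np.r_[f(p),1e-3*(p[0])],[0,.35,.45,.45,.3]); p=r.x
if __name__=="__main__":
    print(p,f(p))
    for R in (.42,.44,.455,.472,.5,.55,.6,.62):
        out=[]
        for t in (5,10,15,20,25,30):
            q=least_squares(lambda q:np.r_[np.subtract(fk(p,*q),(R,.013)),q.sum()-np.pi+np.radians(t)],[.3,2.3,.3]).x
            out.append((round(q[1],2),round(q[2],2)))
        print(R,out)
E
python3 kin.py
```

```text
[0.11504746 0.14275141 0.40760379 0.39985435 0.1688442 ] [-0.00331993  0.00508633 -0.00403162 -0.00939778  0.00735144  0.00431145]
0.42 [(np.float64(2.4), np.float64(0.39)), (np.float64(2.44), np.float64(0.28)), (np.float64(2.48), np.float64(0.17)), (np.float64(2.52), np.float64(0.05)), (np.float64(2.55), np.float64(-0.07)), (np.float64(2.59), np.float64(-0.21))]
0.44 [(np.float64(2.35), np.float64(0.41)), (np.float64(2.39), np.float64(0.3)), (np.float64(2.43), np.float64(0.19)), (np.float64(2.46), np.float64(0.07)), (np.float64(2.5), np.float64(-0.05)), (np.float64(2.54), np.float64(-0.18))]
0.455 [(np.float64(2.31), np.float64(0.43)), (np.float64(2.35), np.float64(0.32)), (np.float64(2.39), np.float64(0.2)), (np.float64(2.42), np.float64(0.09)), (np.float64(2.46), np.float64(-0.04)), (np.float64(2.5), np.float64(-0.17))]
0.472 [(np.float64(2.26), np.float64(0.44)), (np.float64(2.3), np.float64(0.34)), (np.float64(2.34), np.float64(0.22)), (np.float64(2.38), np.float64(0.1)), (np.float64(2.42), np.float64(-0.02)), (np.float64(2.45), np.float64(-0.15))]
0.5 [(np.float64(2.18), np.flo
[... 201 characters left out ...]
]
0.55 [(np.float64(2.04), np.float64(0.54)), (np.float64(2.08), np.float64(0.43)), (np.float64(2.13), np.float64(0.31)), (np.float64(2.17), np.float64(0.2)), (np.float64(2.21), np.float64(0.08)), (np.float64(2.24), np.float64(-0.05))]
0.6 [(np.float64(1.89), np.float64(0.6)), (np.float64(1.94), np.float64(0.49)), (np.float64(1.98), np.float64(0.38)), (np.float64(2.02), np.float64(0.26)), (np.float64(2.06), np.float64(0.14)), (np.float64(2.1), np.float64(0.02))]
0.62 [(np.float64(1.83), np.float64(0.63)), (np.float64(1.88), np.float64(0.52)), (np.float64(1.92), np.float64(0.41)), (np.float64(1.97), np.float64(0.29)), (np.float64(2.01), np.float64(0.17)), (np.float64(2.05), np.float64(0.05))]
```

```bash
cat > ik.py <<'E'
import numpy as np, cv2
from scipy.optimize import least_squares
from scipy.spatial.transform import Rotation as Ro
from kin import p
import h as H
lo=np.array([-2.63,-.92,.06,-1.3,0,-3.02]);hi=np.array([2.63,2.1,2.66,4.44,2.69,3.02])
C=np.array([[0,0,-1],[-1,0,0],[0,1,0]],float) # cols tool x,y,z in local: x=-ly,y=lz,z=-lx
def FK(q,p=p):
    r0,h,L1,L2,L3=p
    A=Ro.from_euler('z',q[0]); B=A*Ro.from_euler('y',q[1]);F=B*Ro.from_euler('y',q[2])
    T=F*Ro.from_euler('z',q[3])*Ro.from_euler('y',q[4])*Ro.from_euler('z',q[5])
    pos=A.apply([r0,0,h])+B.apply([0,0,L1])+F.apply([0,0,L2])+T.apply([0,0,L3])
    return pos,T.as_matrix()@C
def G(tilt,roll,yaw=0):
    t=np.radians(tilt);a=H.AZ+np.radians(yaw);d=np.array([np.cos(a),np.sin(a),0]);u=np.array([0,0,1.])
    X=d*np.cos(t)+u*np.sin(t);Y=d*np.sin(t)-u*np.cos(t)
    return Ro.from_rotvec(d*np.radians(roll)).as_matrix()@np.stack([X,Y,np.cross(X,Y)],1)
def IK(pos,R,q0):
    f=lambda q:np.r_[(FK(q)[0]-pos)*5,Ro.from_matrix(FK(q)[1].T@R).as_rotvec()]
    r=least_squares(f,np.clip(q0,lo+1e-6,hi-1e-6),bounds=(lo,hi)); return r.x,np.abs(r.fun).max()
E
python3 - <<'E'
from ik import *
s=H.arm.get_state(); P,R=FK(s['joint_positions']); print(P-s['position'], np.round(Ro.from_matrix(R.T@np.array(s['eef_rot'])).as_rotvec(),3))
for tilt in (15,18,20,24):
  for roll in (0,-6,-10,-14):
    q=np.array([.4,.3,2.3,-.5,.3,-1.4]); o=[]
    for x in (-.222,-.197,-.15,-.1,-.04):
        q,e=IK(H.b2w(x,.005,.013),G(tilt,roll),q); o.append((np.round(q[3:],2).tolist(),round(e,3)))
    print(tilt,roll,o)
E
```

```text
[0.00754184 0.00094983 0.00433484] [ 0. -0. -0.]
15 0 [([0.38, 0.23, -2.26], np.float64(0.0)), ([0.32, 0.25, -2.19], np.float64(0.0)), ([0.25, 0.3, -2.08], np.float64(0.0)), ([0.19, 0.35, -1.99], np.float64(0.0)), ([0.14, 0.43, -1.92], np.float64(0.0))]
15 -6 [([-0.13, 0.17, -1.74], np.float64(0.0)), ([-0.14, 0.2, -1.72], np.float64(0.0)), ([-0.14, 0.25, -1.7], np.float64(0.0)), ([-0.13, 0.32, -1.68], np.float64(0.0)), ([-0.12, 0.4, -1.68], np.float64(0.0))]
15 -10 [([-0.58, 0.17, -1.29], np.float64(0.0)), ([-0.53, 0.2, -1.34], np.float64(0.0)), ([-0.44, 0.25, -1.4], np.float64(0.0)), ([-0.38, 0.31, -1.45], np.float64(0.0)), ([-0.32, 0.39, -1.5], np.float64(0.0))]
15 -14 [([-0.97, 0.2, -0.91], np.float64(0.0)), ([-0.87, 0.23, -0.99], np.float64(0.0)), ([-0.73, 0.27, -1.12], np.float64(0.0)), ([-0.61, 0.33, -1.22], np.float64(0.0)), ([-0.51, 0.4, -1.32], np.float64(0.0))]
18 0 [([0.61, 0.18, -2.49], np.float64(0.0)), ([0.52, 0.2, -2.38], np.float64(0.0)), ([0.38, 0.24, -2.21], np.float64(0.0)), ([0.28, 0.29, -2.09], np.float64(0.0)), ([0.2, 0.36, -1.98], np.float64(0.0))]
18 -6 [([-0.
[... 1611 characters left out ...]
.47], np.float64(0.0)), ([0.42, 0.23, -2.2], np.float64(0.0))]
24 -6 [([0.14, 0.0, -2.02], np.float64(0.026)), ([1.14, 0.02, -3.02], np.float64(0.01)), ([0.27, 0.05, -2.12], np.float64(0.0)), ([0.02, 0.11, -1.84], np.float64(0.0)), ([-0.05, 0.19, -1.76], np.float64(0.0))]
24 -10 [([-1.3, 0.03, -0.6], np.float64(0.033)), ([-1.3, 0.04, -0.59], np.float64(0.023)), ([-1.25, 0.06, -0.61], np.float64(0.0)), ([-0.7, 0.11, -1.14], np.float64(0.0)), ([-0.45, 0.18, -1.37], np.float64(0.0))]
24 -14 [([-1.3, 0.1, -0.61], np.float64(0.055)), ([-1.3, 0.11, -0.59], np.float64(0.045)), ([-1.3, 0.13, -0.57], np.float64(0.021)), ([-1.18, 0.15, -0.68], np.float64(0.0)), ([-0.81, 0.21, -1.03], np.float64(0.0))]
```

```bash
python3 - <<'E'
from h import *
s=arm.get_state();R=np.array(s['eef_rot']);P=np.array(s['position'])
for n in('top','side'):
    W=cloud(arm.grab_frame(n)).reshape(-1,3);W=W[~np.isnan(W[:,0])]
    L=(W-P)@R; L=L[(np.abs(L[:,0])<.09)&(np.abs(L[:,2])<.11)&(L[:,1]>-.25)&(L[:,1]<.005)]
    Wz=(L@R.T+P)
    L=L[Wz[:,2]>.012]
    for a in np.arange(-.24,0,.02):
        k=L[(L[:,1]>=a)&(L[:,1]<a+.02)]
        if len(k)>3: print(n,round(a,2),len(k),'x',np.round(np.percentile(k[:,0],[0,5,95,100])*1e3),'z',np.round(np.percentile(k[:,2],[0,5,95,100])*1e3))
E
```

```text
top -0.24 236 x [ 2. 13. 39. 40.] z [-41. -38.  33.  39.]
top -0.22 469 x [-12.   7.  36.  38.] z [-41. -39.  27.  35.]
top -0.2 57 x [16. 17. 31. 31.] z [-40. -39.  12.  15.]
top -0.18 265 x [-16.  14.  21.  25.] z [-91. -39.  14.  74.]
top -0.16 1977 x [-33. -25.  29.  31.] z [-95. -90.  88.  94.]
top -0.14 926 x [-29. -22.  31.  32.] z [-92. -74.  73.  91.]
top -0.12 29 x [-4.  3. 30. 31.] z [-86. -83.  84.  85.]
top -0.1 60 x [-12.  -9.  88.  89.] z [-29. -24.  25.  29.]
top -0.08 96 x [-8.  7. 10. 88.] z [-30. -28.  27.  29.]
top -0.06 85 x [-11.   6.  10.  88.] z [-109.  -27.   25.   27.]
top -0.04 56 x [-12.  -0.  88.  90.] z [-107. -102.   23.   41.]
top -0.02 186 x [-42. -39.  78.  89.] z [-103.  -92.  -58.   42.]
side -0.24 311 x [-7.  9. 41. 42.] z [-39. -28.  37.  40.]
side -0.22 287 x [-4.  9. 38. 41.] z [-41. -28.  33.  37.]
side -0.2 268 x [-25. -15.  33.  36.] z [-41. -37.  16.  17.]
side -0.18 267 x [-23. -15.  24.  26.] z [-42. -38.  16.  17.]
side -0.16 648 x [-29. -15.  32.  35.] z [-96. -85.  91.  94.]
side -0.14 623 x [-31. -20.  34.  37.] z [-94. -81.  86.  93.]
side -0.12 224 x [-30. -14.  33.  34.] z [-87. -81.  86.  86.]
side -0.1 111 x [-11.  -6.  14.  16.] z [-22. -20.  31.  32.]
side -0.08 73 x [-9. -3. 14. 15.] z [12. 13. 29. 30.]
side -0.06 67 x [-8. -3. 13. 14.] z [12. 13. 27. 28.]
side -0.04 43 x [-5.  0. 13. 89.] z [12. 14. 26. 39.]
side -0.02 8 x [-34. -30.  -9.  -8.] z [-81. -80. -70. -70.]
```

The point cloud shows the body proper starts about 100–110 mm up with its front at +34 mm, so tilt 18° and roll -7° give enough clearance, and the IK is well within limits. Lift, settle, then re-approach.

jog_arm(moves=[[0.007, -0.019, -0.003, 0, 0, 0.4], [0.007, -0.019, -0.003, 0, 0, 0.4], [0.007, -0.019, -0.003, 0, 0, 0.4], [0, 0, 0, 0, 0, 0], [0, 0, 0, 0, 0, 0], [0, 0, 0, 0, 0, 0]])

```text
clock: 5.55
position: [0.408, 0.1679, 0.0263]
eef_rot: [[0.689, 0.309, -0.656], [0.647, 0.146, 0.748], [0.327, -0.94, -0.099]]
force: [-0.4, 0.4, 0.4]
opening: 0.281
```

```bash
python3 -c "
from h import *
s=arm.get_state(); print(np.round(s['joint_positions'],3))
plan2(-.215,.007,.06,18,-7)"
```

```text
[ 0.364  0.219  2.42   0.172  0.157 -2.109]
bay now [-229.6    7.2   26.3] tool shift [ 24.8 -26.8  -4.1] rot [-0.36  0.26  0.28] F bay [-0.09  0.57  0.36] clk 5.55 op 25.9
```

jog_arm(moves=[[0.012, -0.013, -0.002, -0.18, 0.13, 0.14], [0.012, -0.013, -0.002, -0.18, 0.13, 0.14], [0, 0, 0, 0, 0, 0], [0, 0, 0, 0, 0, 0]])

```text
clock: 5.95
position: [0.419, 0.177, 0.0585]
eef_rot: [[0.71, 0.311, -0.632], [0.634, 0.107, 0.766], [0.306, -0.944, -0.121]]
force: [0.4, -0.9, -0.1]
opening: 0.281
```

```bash
python3 -c "
from h import *
s=arm.get_state(); print(np.round(s['joint_positions'],3))
plan2(-.215,.007,.014,18,-7)"
```

```text
[ 0.421  0.152  2.362 -0.1    0.295 -1.768]
bay now [-215.3    7.3   58.5] tool shift [-13.3  42.1   5.1] rot [-0.02  0.02 -0.  ] F bay [-0.26 -0.89 -0.1 ] clk 5.95 op 25.8
```

Tracking is accurate now. Descend to pushing height.

jog_arm(moves=[[-0.0045, 0.014, 0.0017, 0, 0, 0], [-0.0045, 0.014, 0.0017, 0, 0, 0], [-0.0043, 0.014, 0.0017, 0, 0, 0], [0, 0, 0, 0, 0, 0], [0, 0, 0, 0, 0, 0]])

```text
clock: 6.45
position: [0.4189, 0.1759, 0.0138]
eef_rot: [[0.712, 0.31, -0.631], [0.633, 0.105, 0.767], [0.304, -0.945, -0.121]]
force: [-0.3, -0.3, -1.1]
opening: 0.286
```

```bash
python3 -c "
from h import *
G=plan2(-.205,.007,.014,18,-7)
s=arm.get_state(); print(np.round(s['joint_positions'],3))
print('bay x',np.round(G.T@np.r_[D,0],3),'y',np.round(G.T@np.r_[N,0],3),'z',np.round(G.T@[0,0,1],3))
f=arm.grab_frame('side'); cv2.imwrite('pics/side4.png',cv2.resize(f['img'][90:250,200:420],None,fx=3.5,fy=3.5))
f=arm.grab_frame('top'); cv2.imwrite('pics/top4.png',cv2.resize(f['img'][90:330,240:540],None,fx=2.5,fy=2.5))
"
```

```text
bay now [-216.     6.5   13.8] tool shift [10.6  3.1  0.5] rot [-0.01  0.   -0.04] F bay [-0.43  0.   -1.05] clk 6.45 op 26.3
[ 0.42   0.27   2.389 -0.197  0.154 -1.669]
bay x [0.951 0.309 0.   ] y [ 0.038 -0.116  0.993] z [ 0.307 -0.944 -0.122]
```

View pics/side4.png

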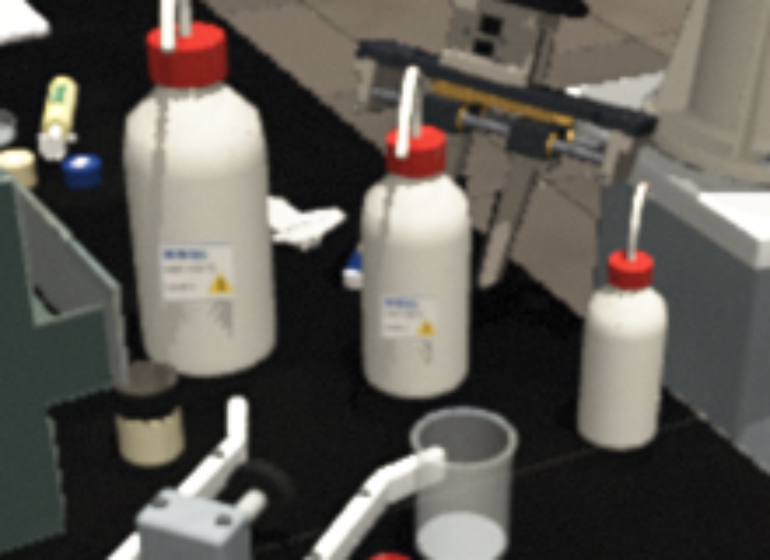

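View pics/top4.png

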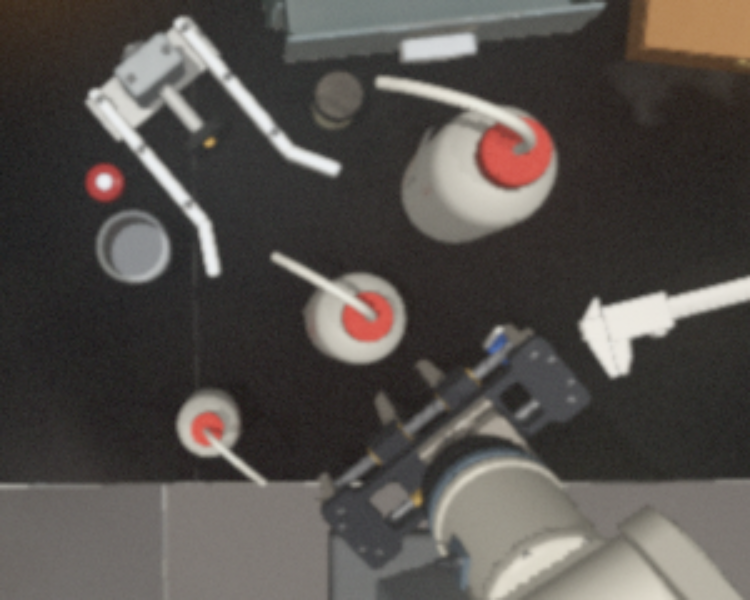

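Tips at top-crop (385,395) and (430,365) straddle the line behind the bottle. Approach to contact.

jog_arm(moves=[[0.0029, 0.0009, 0.0002, 0, 0, 0], [0.0029, 0.0009, 0.0002, 0, 0, 0], [0.0029, 0.0009, 0.0002, 0, 0, 0], [0.0029, 0.0009, 0.0002, 0, 0, 0], [0.0029, 0.0009, 0, 0, 0, 0], [0.0029, 0.0009, 0, 0, 0, 0]])

```text
clock: 7.15
position: [0.434, 0.1891, 0.015]
eef_rot: [[0.711, 0.312, -0.63], [0.633, 0.106, 0.767], [0.306, -0.944, -0.122]]
force: [0.4, -0.9, 0.8]
opening: 0.282
```

jog_arm(moves=[[0.0029, 0.0009, 0, 0, 0, 0], [0.0029, 0.0009, 0, 0, 0, 0], [0.0029, 0.0009, 0, 0, 0, 0]])

```text
clock: 7.45
position: [0.441, 0.1948, 0.015]
eef_rot: [[0.711, 0.312, -0.63], [0.633, 0.106, 0.767], [0.306, -0.944, -0.122]]
force: [-0.6, -0.1, 0.0]
opening: 0.281
```

```bash
cat > chk.py <<'E'
from h import *
import sys
from scipy.optimize import least_squares
def circ(P,r): 
    q=least_squares(lambda p:np.hypot(P[:,0]-p[0],P[:,1]-p[1])-r,P[:,:2].mean(0),loss='soft_l1',f_scale=.002).x; return q
def near(P,c,r,z0,z1):
    P=P.reshape(-1,3); return P[(np.hypot(P[:,0]-c[0],P[:,1]-c[1])<r)&(P[:,2]>z0)&(P[:,2]<z1)]
k=sys.argv[1]
plan2(float(sys.argv[2]) if len(sys.argv)>2 else -.2,.003,.014,18,-7)
s=arm.get_state(); c=np.array(s['position'])[:2]+D*.042
g=arm.grab_frame('side'); V=cloud(g); f=arm.grab_frame('top');W=cloud(f)
red=lambda i:(i[...,2].astype(int)-i[...,1]>80)
for nm,P,i in(('side',V,g['img']),('top',W,f['img'])):
    M=P[red(i)]; M=near(M,c,.06,.13,.17); M=M[M[:,2]>.158] if (M[:,2]>.158).sum()>20 else M
    print(nm,'cap bay mm',np.round(w2b(np.median(M,0))*1e3,1),len(M))
q=near(V,c,.05,.035,.1)
print('side body lo/hi', *[np.round(w2b(circ(near(V,c,.05,a,b),.033))*1e3,1) for a,b in((.035,.06),(.08,.105))])
cv2.imwrite(f'pics/s{k}.png',cv2.resize(g['img'][90:290,180:400],None,fx=3,fy=3))
cv2.imwrite(f'pics/t{k}.png',cv2.resize(f['img'][90:330,240:540],None,fx=2.5,fy=2.5))
E
python3 chk.py 5
```

```text
bay now [-187.1    7.1   15. ] tool shift [-12.8  -2.6  -3.9] rot [ 0.    0.01 -0.01] F bay [-0.51  0.26  0.02] clk 7.45 op 25.8
side cap bay mm [-150.2   14.1  160.9] 67
top cap bay mm [-159.4    8.3  162.6] 229
side body lo/hi [-152.6    7.8] [-153.6    7.2]
```

jog_arm(moves=[[0.0019, 0.0006, 0, 0, 0, 0], [0.0019, 0.0006, 0, 0, 0, 0], [0.0019, 0.0006, 0, 0, 0, 0]])

```text
clock: 7.85
position: [0.445, 0.1981, 0.0149]
eef_rot: [[0.711, 0.311, -0.63], [0.633, 0.105, 0.767], [0.305, -0.944, -0.122]]
force: [-1.0, -3.3, 1.1]
opening: 0.283
```

jog_arm(moves=[[0.0019, 0.0006, 0, 0, 0, 0], [0.0019, 0.0006, 0, 0, 0, 0], [0.0019, 0.0006, 0, 0, 0, 0]])

```text
clock: 8.15
position: [0.4499, 0.2022, 0.0151]
eef_rot: [[0.711, 0.312, -0.63], [0.633, 0.106, 0.767], [0.306, -0.944, -0.122]]
force: [-1.9, -3.1, 3.0]
opening: 0.28
```

```bash
python3 chk.py 6
```

```text
bay now [-175.4    7.2   15.1] tool shift [-23.9  -6.1  -4. ] rot [ 0.    0.01 -0.01] F bay [-3.47 -1.17  3.02] clk 8.15 op 25.7
side cap bay mm [-138.8   12.5  160.9] 74
top cap bay mm [-147.1   10.1  162.7] 226
side body lo/hi [-142.1    9.6] [-142.7    9.1]
```

View pics/s6.png

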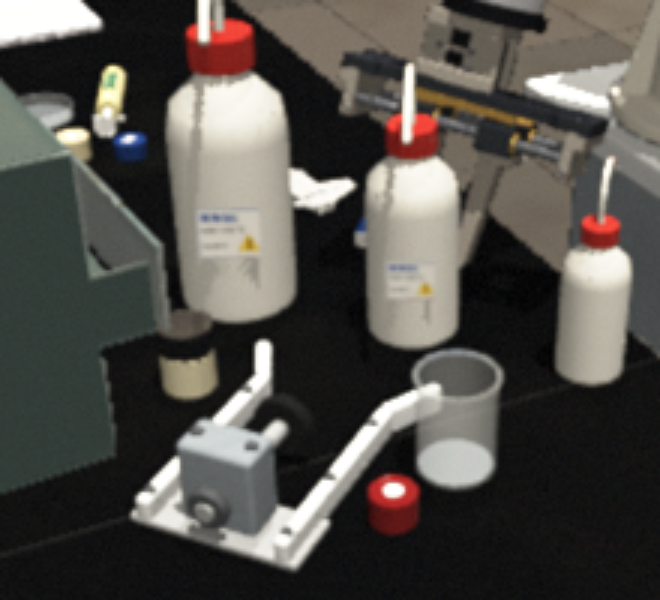

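View pics/t6.png

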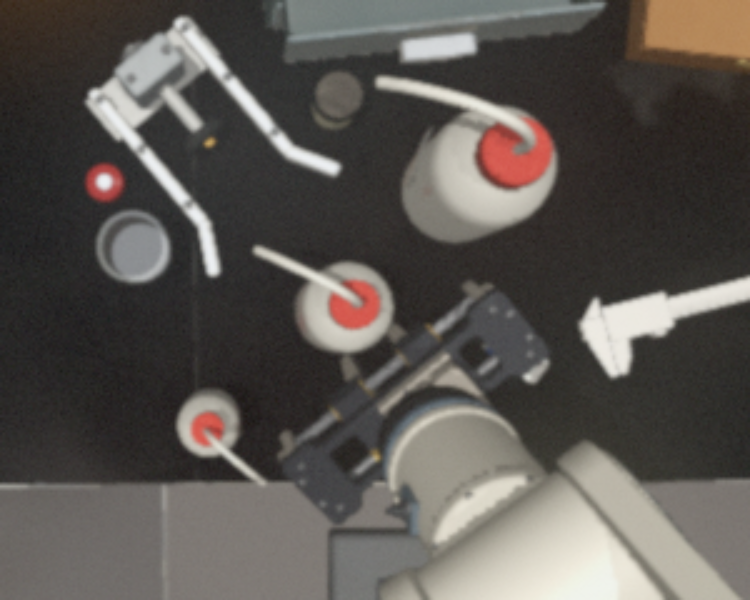

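The bottle slides upright, about 10 mm so far, with a drag of about 3.5 N. Continue with a slight drift to the right.

jog_arm(moves=[[0.0029, 0.001, -0.0003, 0, 0, 0], [0.0029, 0.001, -0.0003, 0, 0, 0], [0.0029, 0.001, -0.0003, 0, 0, 0], [0.0029, 0.001, -0.0003, 0, 0, 0], [0.0029, 0.001, -0.0003, 0, 0, 0], [0.0029, 0.001, -0.0003, 0, 0, 0], [0.0029, 0.001, -0.0003, 0, 0, 0], [0.0029, 0.001, -0.0003, 0, 0, 0]])

```text
clock: 9.05
position: [0.4707, 0.2161, 0.015]
eef_rot: [[0.711, 0.312, -0.63], [0.633, 0.106, 0.767], [0.306, -0.944, -0.122]]
force: [-3.9, -2.7, 2.5]
opening: 0.284
```

```bash
python3 chk.py 7
```

```text
bay now [-150.5    4.6   15. ] tool shift [-47.4 -14.1  -1.5] rot [ 0.    0.01 -0.01] F bay [-4.67  0.38  2.52] clk 9.05 op 26.1
side cap bay mm [-114.4   10.5  160.9] 84
top cap bay mm [-122.5    7.8  162.6] 223
side body lo/hi [-117.6    7.9] [-118.    7.]
```

View pics/t7.png

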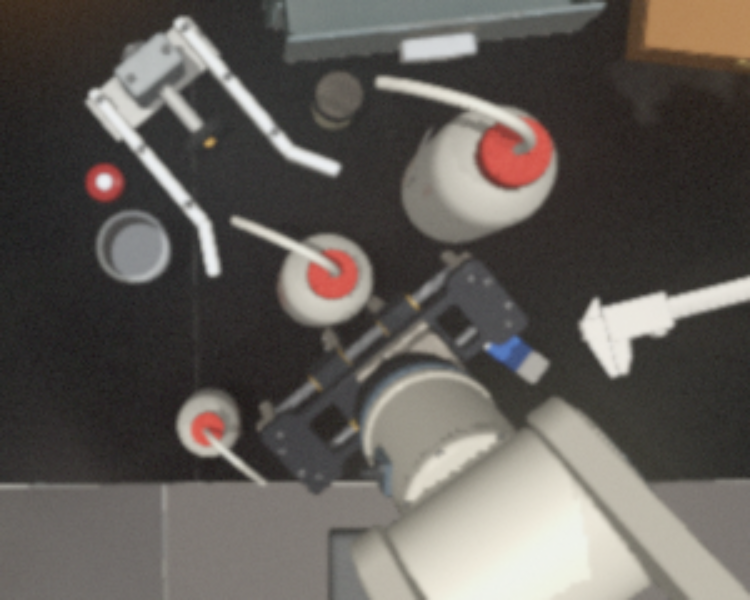

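Stable: the bottle sits centred in the cradle, upright at y≈7.5 mm. Continue.

jog_arm(moves=[[0.0029, 0.001, -0.0003, 0, 0, 0], [0.0029, 0.001, -0.0003, 0, 0, 0], [0.0029, 0.001, -0.0003, 0, 0, 0], [0.0029, 0.001, -0.0003, 0, 0, 0], [0.0029, 0.001, -0.0002, 0, 0, 0], [0.0029, 0.001, -0.0002, 0, 0, 0], [0.0029, 0.001, -0.0002, 0, 0, 0], [0.0029, 0.001, -0.0002, 0, 0, 0]])

```text
clock: 9.95
position: [0.491, 0.2301, 0.0148]
eef_rot: [[0.711, 0.312, -0.63], [0.633, 0.106, 0.767], [0.306, -0.944, -0.122]]
force: [-3.5, -2.3, 3.3]
opening: 0.288
```

```bash
python3 chk.py 8
```

```text
bay now [-126.     2.6   14.8] tool shift [-70.6 -22.1   0.5] rot [ 0.    0.01 -0.01] F bay [-4.17  0.47  3.3 ] clk 9.95 op 26.5
side cap bay mm [-91.    9.3 160.9] 87
top cap bay mm [-97.5   6.  162.5] 228
side body lo/hi [-92.9   5.5] [-93.5   5.2]
```

View pics/t8.png

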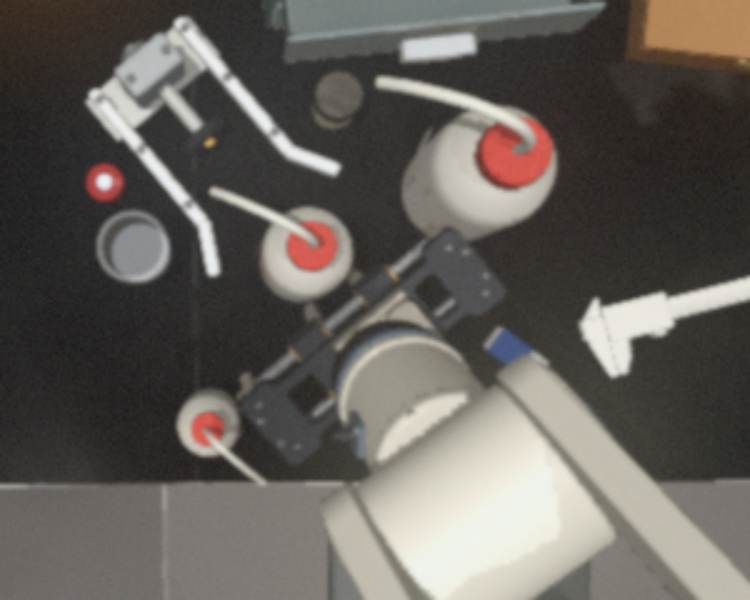

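View pics/s8.png

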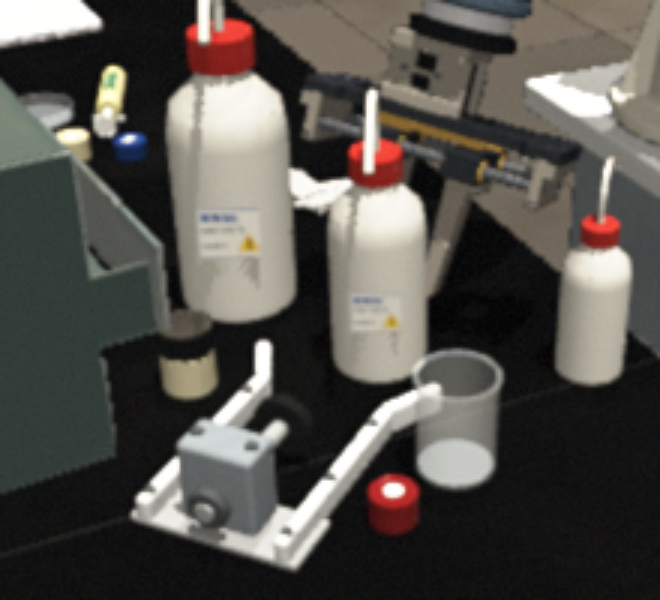

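Upright and on course (y≈5 mm). There are about 10 mm of computed clearance to the big bottle. Continue into the mouth.

jog_arm(moves=[[0.0029, 0.001, -0.0003, 0, 0, 0], [0.0029, 0.001, -0.0003, 0, 0, 0], [0.0029, 0.001, -0.0003, 0, 0, 0], [0.0029, 0.001, -0.0003, 0, 0, 0], [0.0029, 0.001, -0.0002, 0, 0, 0], [0.0029, 0.001, -0.0002, 0, 0, 0], [0.0029, 0.001, -0.0002, 0, 0, 0], [0.0029, 0.001, -0.0002, 0, 0, 0]])

```text
clock: 10.85
position: [0.5113, 0.2441, 0.0146]
eef_rot: [[0.711, 0.312, -0.63], [0.633, 0.106, 0.767], [0.306, -0.944, -0.122]]
force: [-3.1, -3.9, 3.4]
opening: 0.282
```

```bash
python3 chk.py 9
```

```text
bay now [-101.4    0.6   14.6] tool shift [-93.9 -30.1   2.5] rot [ 0.    0.01 -0.01] F bay [-4.84 -1.01  3.42] clk 10.85 op 26.0
side cap bay mm [-65.9   9.  160.8] 87
top cap bay mm [-74.1   4.2 162.5] 225
side body lo/hi [-68.6   3.8] [-69.4   3.3]
```

View pics/t9.png

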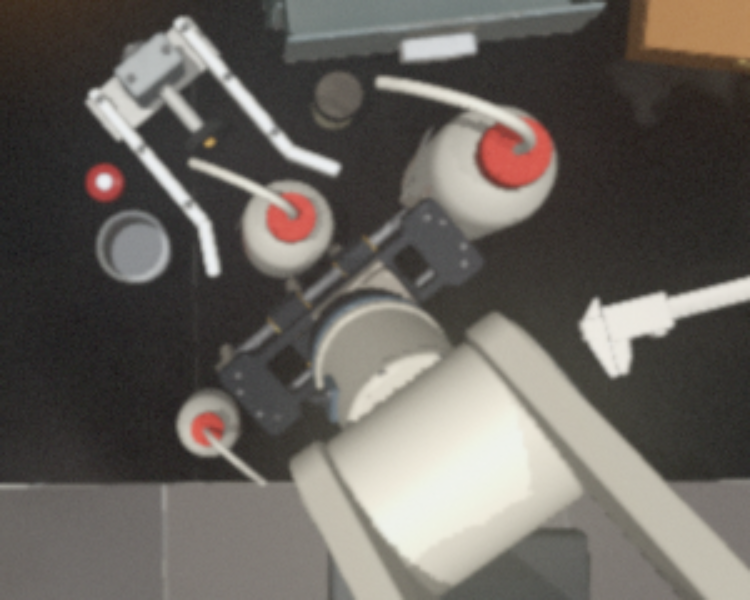

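jog_arm(moves=[[0.0029, 0.001, -0.0002, 0, 0, 0], [0.0029, 0.001, -0.0002, 0, 0, 0], [0.0029, 0.001, -0.0002, 0, 0, 0], [0.0029, 0.001, -0.0002, 0, 0, 0], [0.0029, 0.001, -0.0002, 0, 0, 0], [0.0029, 0.001, -0.0002, 0, 0, 0], [0.0029, 0.001, -0.0002, 0, 0, 0], [0.0029, 0.001, -0.0002, 0, 0, 0]])

```text
clock: 11.75
position: [0.5309, 0.2581, 0.0143]
eef_rot: [[0.711, 0.312, -0.63], [0.633, 0.106, 0.767], [0.306, -0.944, -0.122]]
force: [-4.8, -4.1, 4.8]
opening: 0.282
```

```bash
python3 chk.py 10
```

```text
bay now [-77.3  -1.   14.3] tool shift [-116.6  -38.     4.1] rot [ 0.    0.01 -0.01] F bay [-6.31 -0.14  4.78] clk 11.75 op 25.9
side cap bay mm [-42.1   7.9 160.9] 88
top cap bay mm [-50.1   3.5 162.5] 225
side body lo/hi [-44.5   2.3] [-45.5   2. ]
```

View pics/t10.png

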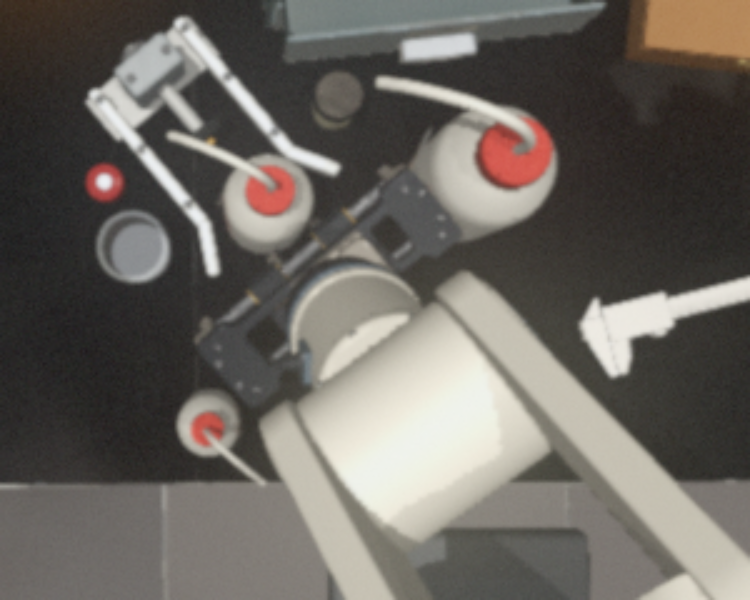

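View pics/s10.png

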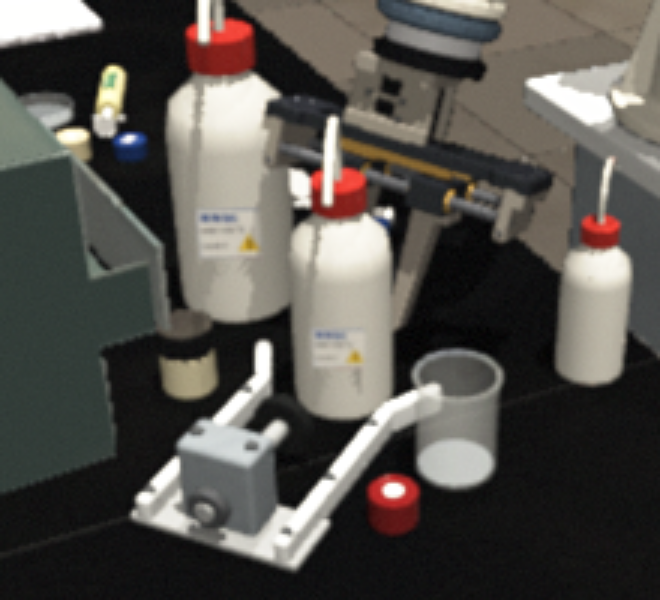

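jog_arm(moves=[[0.0029, 0.001, 0, 0, 0, 0], [0.0029, 0.001, 0, 0, 0, 0], [0.0029, 0.001, 0, 0, 0, 0], [0.0029, 0.001, 0, 0, 0, 0]])

```text
clock: 12.25
position: [0.5403, 0.2658, 0.014]
eef_rot: [[0.711, 0.312, -0.63], [0.633, 0.106, 0.767], [0.306, -0.944, -0.122]]
force: [-4.5, -4.7, 5.3]
opening: 0.278
```

jog_arm(moves=[[0.0029, 0.0009, 0, 0, 0, 0], [0.0029, 0.0009, 0, 0, 0, 0], [0.0029, 0.0009, 0, 0, 0, 0], [0.0019, 0.0006, 0, 0, 0, 0]])

```text
clock: 12.65
position: [0.549, 0.273, 0.0142]
eef_rot: [[0.711, 0.312, -0.63], [0.633, 0.106, 0.767], [0.306, -0.944, -0.122]]
force: [-3.8, -2.3, 3.6]
opening: 0.283
```

```bash
python3 chk.py 11
```

```text
bay now [-53.8  -1.   14.2] tool shift [-138.9  -45.3    4.1] rot [ 0.    0.01 -0.01] F bay [-4.37  0.6   3.57] clk 12.65 op 26.0
side cap bay mm [-19.8   8.4 160.9] 91
top cap bay mm [-27.7   2.9 162.4] 225
side body lo/hi [-20.2   2. ] [-22.    1.7]
```

View pics/s11.png

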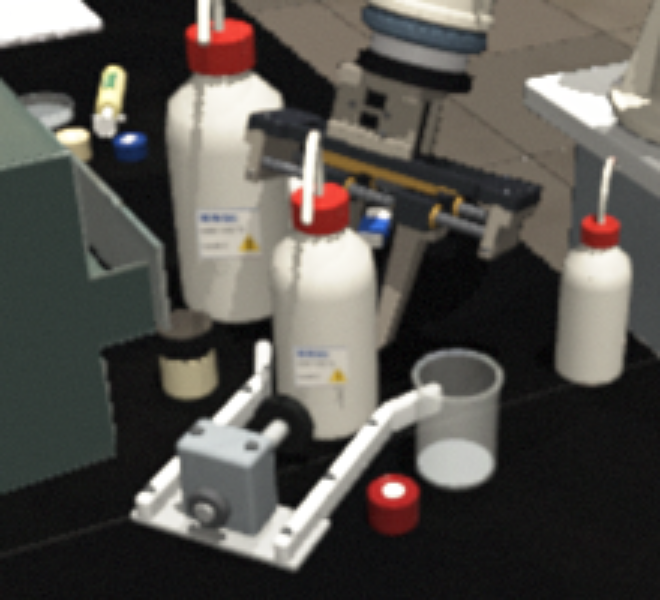

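View pics/t11.png

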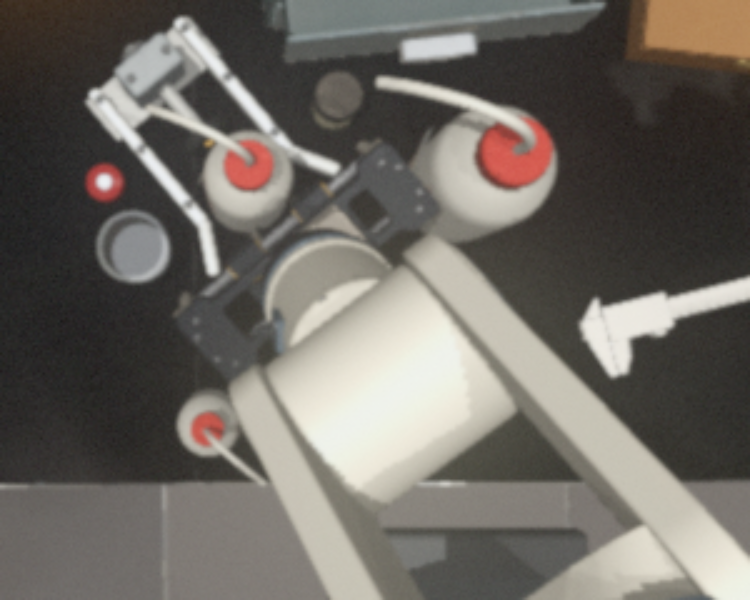

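jog_arm(moves=[[0.0019, 0.0006, 0, 0, 0, 0], [0.0019, 0.0006, 0, 0, 0, 0], [0.0019, 0.0006, 0, 0, 0, 0], [0.0019, 0.0006, 0, 0, 0, 0]])

```text
clock: 13.15
position: [0.555, 0.278, 0.0142]
eef_rot: [[0.711, 0.312, -0.63], [0.633, 0.106, 0.767], [0.306, -0.944, -0.122]]
force: [-4.0, -3.5, 4.5]
opening: 0.286
```

jog_arm(moves=[[0.00095, 0.0003, 0, 0, 0, 0], [0.00095, 0.0003, 0, 0, 0, 0], [0.00095, 0.0003, 0, 0, 0, 0]])

```text
clock: 13.45
position: [0.5574, 0.2799, 0.0142]
eef_rot: [[0.711, 0.312, -0.63], [0.633, 0.106, 0.767], [0.306, -0.944, -0.122]]
force: [-3.6, -3.5, 3.2]
opening: 0.283
```

jog_arm(moves=[[0.00095, 0.0003, 0, 0, 0, 0], [0.00095, 0.0003, 0, 0, 0, 0]])

```text
clock: 13.65
position: [0.5591, 0.2813, 0.0143]
eef_rot: [[0.711, 0.312, -0.63], [0.633, 0.106, 0.767], [0.306, -0.944, -0.122]]
force: [-4.0, -4.2, 3.0]
opening: 0.281
```

jog_arm(moves=[[0.00095, 0.0003, 0, 0, 0, 0], [0.00048, 0.00016, 0, 0, 0, 0]])

```text
clock: 13.85
position: [0.5603, 0.2824, 0.0143]
eef_rot: [[0.711, 0.312, -0.63], [0.633, 0.106, 0.767], [0.306, -0.944, -0.122]]
force: [-4.3, -3.3, 3.4]
opening: 0.284
```

jog_arm(moves=[[0.0005, 0.00016, 0, 0, 0, 0], [0.0005, 0.00016, 0, 0, 0, 0], [0.0005, 0.00016, 0, 0, 0, 0]])

```text
clock: 14.15
position: [0.5613, 0.2832, 0.0143]
eef_rot: [[0.711, 0.312, -0.63], [0.633, 0.106, 0.767], [0.306, -0.944, -0.122]]
force: [-4.5, -3.6, 4.2]
opening: 0.282
```

jog_arm(moves=[[0.0005, 0.00016, 0, 0, 0, 0], [0.0005, 0.00016, 0, 0, 0, 0], [0.0005, 0.00016, 0, 0, 0, 0]])

```text
clock: 14.45
position: [0.5622, 0.2839, 0.0142]
eef_rot: [[0.711, 0.311, -0.63], [0.633, 0.105, 0.767], [0.305, -0.944, -0.122]]
force: [-5.5, -5.6, 5.4]
opening: 0.283
```

jog_arm(moves=[[0.0005, 0.00016, 0, 0, 0, 0], [0.0005, 0.00016, 0, 0, 0, 0], [0.0005, 0.00016, 0, 0, 0, 0]])

```text
clock: 14.75
position: [0.5634, 0.2849, 0.0142]
eef_rot: [[0.711, 0.311, -0.63], [0.633, 0.105, 0.767], [0.305, -0.944, -0.122]]
force: [-5.6, -4.7, 5.8]
opening: 0.284
```

```bash
python3 chk.py 12
```

```text
bay now [-35.3  -1.   14.2] tool shift [-156.7  -50.9    4. ] rot [ 0.    0.01 -0.02] F bay [-7.34 -0.05  5.81] clk 14.75 op 26.1
side cap bay mm [1.000e-01 8.500e+00 1.609e+02] 99
top cap bay mm [ -9.5   3.2 162.4] 219
side body lo/hi [0.1 1.3] [-3.3  1.8]
```

jog_arm(moves=[[0.0005, 0.00016, 0, 0, 0, 0], [0.0005, 0.00016, 0, 0, 0, 0]])

```text
clock: 15.05
position: [0.5641, 0.2854, 0.0141]
eef_rot: [[0.711, 0.311, -0.63], [0.633, 0.105, 0.767], [0.305, -0.945, -0.122]]
force: [-5.2, -4.9, 6.2]
opening: 0.283
```

jog_arm(moves=[[0.0005, 0.00016, 0, 0, 0, 0], [0.0005, 0.00016, 0, 0, 0, 0]])

```text
clock: 15.25
position: [0.5644, 0.2857, 0.0139]
eef_rot: [[0.712, 0.31, -0.63], [0.633, 0.104, 0.767], [0.304, -0.945, -0.122]]
force: [-8.1, -7.3, 9.0]
opening: 0.281
```

jog_arm(moves=[[0.0005, 0.00016, 0, 0, 0, 0], [0.0005, 0.00016, 0, 0, 0, 0]])

```text
clock: 15.45
position: [0.5645, 0.2858, 0.0137]
eef_rot: [[0.712, 0.309, -0.63], [0.634, 0.104, 0.767], [0.302, -0.945, -0.122]]
force: [-10.6, -10.0, 11.5]
opening: 0.289
```

```bash
python3 chk.py 13
```

```text
bay now [-33.8  -1.   13.7] tool shift [-158.1  -51.4    4. ] rot [ 0.    0.01 -0.05] F bay [-14.53  -1.02  11.53] clk 15.45 op 26.5
side cap bay mm [  0.4   7.8 160.9] 101
top cap bay mm [ -9.2   3.1 162.4] 224
side body lo/hi [1.1 1.3] [-2.3  1.8]
```

Home: about 14.5 N along the bay, plus downward friction. Ease back slightly and hold for a second.

jog_arm(moves=[[-0.0004, -0.00013, 0, 0, 0, 0], [0, 0, 0, 0, 0, 0]])

```text
clock: 15.75
position: [0.5645, 0.2858, 0.0138]
eef_rot: [[0.712, 0.31, -0.63], [0.634, 0.104, 0.767], [0.303, -0.945, -0.122]]
force: [-9.2, -7.6, 8.4]
opening: 0.282
```

jog_arm(moves=[[0, 0, 0, 0, 0, 0], [0, 0, 0, 0, 0, 0], [0, 0, 0, 0, 0, 0], [0, 0, 0, 0, 0, 0]])

```text
clock: 16.15
position: [0.5644, 0.2857, 0.0137]
eef_rot: [[0.712, 0.31, -0.63], [0.633, 0.104, 0.767], [0.303, -0.945, -0.122]]
force: [-9.4, -7.6, 8.9]
opening: 0.285
```

jog_arm(moves=[[0, 0, 0, 0, 0, 0], [0, 0, 0, 0, 0, 0], [0, 0, 0, 0, 0, 0], [0, 0, 0, 0, 0, 0], [0, 0, 0, 0, 0, 0], [0, 0, 0, 0, 0, 0]])

```text
clock: 16.75
position: [0.5645, 0.2858, 0.0138]
eef_rot: [[0.712, 0.31, -0.63], [0.634, 0.104, 0.767], [0.303, -0.945, -0.122]]
force: [-9.2, -7.8, 8.5]
opening: 0.281
```

```bash
python3 chk.py 14
```

```text
bay now [-33.8  -1.   13.8] tool shift [-158.   -51.4    4. ] rot [ 0.    0.01 -0.05] F bay [-12.04  -0.18   8.53] clk 16.75 op 25.8
side cap bay mm [  0.    7.9 160.9] 104
top cap bay mm [ -9.1   3.  162.4] 223
side body lo/hi [1.1 1.2] [-2.3  1.7]
```

View pics/s14.png

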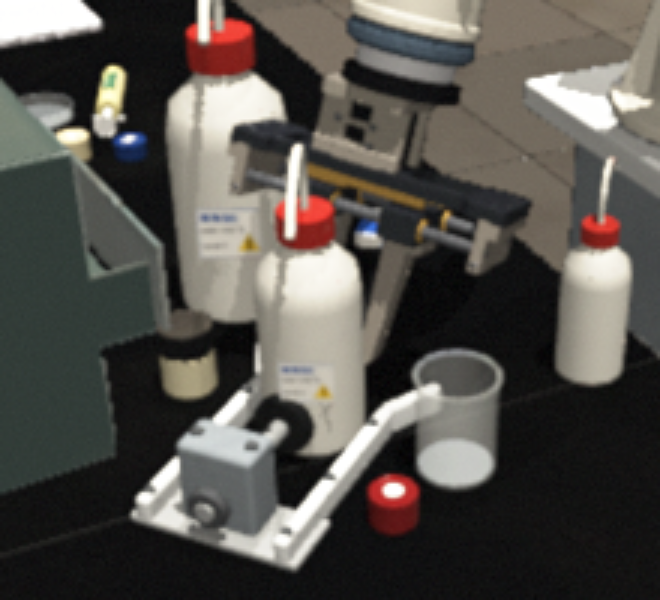

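A steady 12.0 N along the bay was held for over a second with the bottle upright against the pad. Release straight back.

jog_arm(moves=[[-0.0005, -0.00016, 0, 0, 0, 0], [-0.0005, -0.00016, 0, 0, 0, 0], [-0.0005, -0.00016, 0, 0, 0, 0], [-0.0005, -0.00016, 0, 0, 0, 0], [-0.0005, -0.00016, 0, 0, 0, 0], [-0.0005, -0.00016, 0, 0, 0, 0], [-0.001, -0.0003, 0, 0, 0, 0], [-0.001, -0.0003, 0, 0, 0, 0]])

```text
clock: 17.65
position: [0.5627, 0.2842, 0.0147]
eef_rot: [[0.71, 0.313, -0.63], [0.633, 0.107, 0.767], [0.308, -0.944, -0.122]]
force: [0.0, 0.0, 0.1]
opening: 0.282
```

jog_arm(moves=[[-0.0019, -0.0006, 0, 0, 0, 0], [-0.0029, -0.001, 0, 0, 0, 0], [-0.0029, -0.001, 0, 0, 0, 0], [-0.0029, -0.001, 0, 0, 0, 0], [-0.0029, -0.001, 0, 0, 0, 0], [-0.0029, -0.001, 0, 0, 0, 0], [-0.0029, -0.001, 0, 0, 0, 0], [0, 0, 0, 0, 0, 0]])

```text
clock: 18.45
position: [0.5457, 0.2704, 0.0145]
eef_rot: [[0.711, 0.312, -0.63], [0.633, 0.106, 0.767], [0.306, -0.944, -0.122]]
force: [-0.3, -1.1, -0.4]
opening: 0.283
```

```bash
sed -i 's/D\*.042/D*float(sys.argv[3] if len(sys.argv)>3 else .042)/' chk.py; python3 chk.py 15 -.06 .063
```

```text
bay now [-58.1  -1.   14.5] tool shift [-1.8 -0.5  4. ] rot [ 0.    0.   -0.01] F bay [-0.99 -0.66 -0.39] clk 18.45 op 26.0
side cap bay mm [  0.3   8.4 161. ] 98
top cap bay mm [ -9.3   3.1 162.3] 224
side body lo/hi [1.3 1.1] [-2.5  1.7]
```

View pics/s15.png

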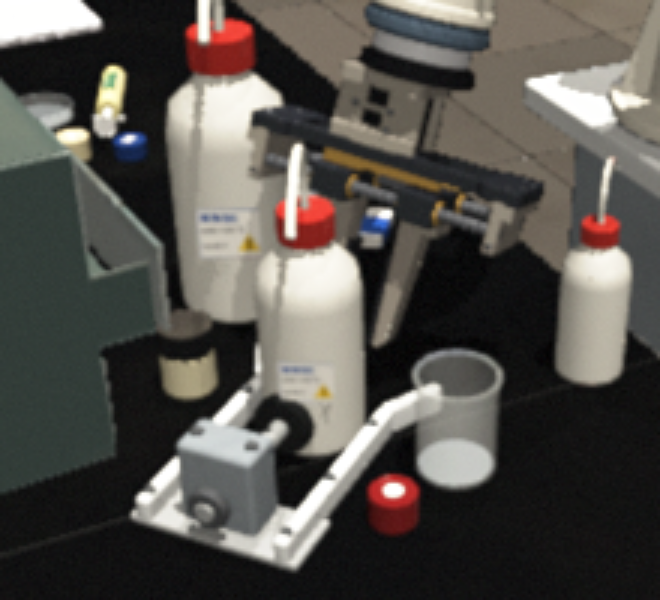

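View pics/t15.png

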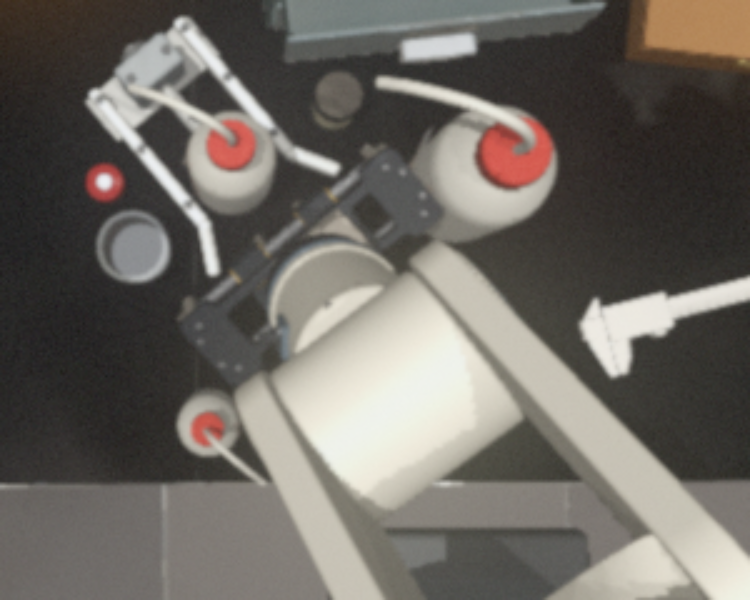

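After release the bottle is unchanged: cap at top-crop (231,145), y≈+2 mm, fingers about 24 mm clear. The beaker (134,247), lens case (337,98) and mount (104,183) are where they were. Hand in.

```bash
python3 -c "
from h import *
print(arm.job_done(), arm.get_state()['clock'])"
```

```text
the job is handed in; nothing more can be done
the job is handed in; nothing more can be done
```

The middle-sized wash bottle is docked and standing upright against the stop, and I handed the job in at about 18.5 s on the robot's clock. I got no verdict back.

- **Push:** I slid it in with both fingertips about 26 mm apart and low on the body. The tool was tilted 18° and rolled 7° so its body cleared the large bottle. Drag was about 4–6 N.
- **Press:** It reached the rigid pad with a brief reading of 14.5 N along the bay. I eased back to a steady 12 N, held it for a little over a second, then withdrew straight back.
- **Force limit:** The tool also pushed down on the bottle by up to 11.5 N, so the total at the fingers peaked at about 18.5 N. That is under the 22 N limit.
- **Last checks:** After release the bottle had not moved in either camera, was upright, and stood about 1–3 mm off the bay's centre line. The beaker, lens case and mount looked unmoved.
- **Not confirmed:** The two cameras differ on the bottle's place along the bay: the side view puts it at about 0 mm, the top view at about −9 mm from its cap (a few mm of that looks like camera offset). Both are within the 13 mm allowed. I could not measure the plunger's force on the bottle after letting go; I judged it still touching because the bottle had not moved.
- **Failed on the way:** The first approach, with a 30° tilt, ran into wrist joint limits, and the tool dropped to about 1 mm above the bench without touching anything. I lifted it and came in again with less tilt.

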